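Wind a decorating stand up to its height marker

TASK

Raise the cupcake on the decorating stand to working height: take the black knob on the stand's sloping handwheel and wind it clockwise, as you face the wheel, for a little over one full turn, until the platform's top face is level with the red marker on the gauge rod, then let go and move clear. Raise it only with the wheel: do not touch the platform, the cupcake on it or the marker, and leave the things standing round the stand where they are.

Things in the scene. Friction and masses are not known exactly. Their poses are not given: they have to be found in the camera images.
- lift_stand: White and grey screw-lift decorating stand, fixed to the table but at a different place and yaw each time. Base 250 x 200 mm. Origin on the table under the handwheel's centre; its -x axis is the front, where the handwheel is, +x runs back to the lift housing and platform, z is up. The white lift housing spans x 75 to 175 mm, y -55 to 55 mm, up to z 164 mm. The gauge rod (10 mm thick, 293 mm high) stands at x 125, y +87 mm.
- wheel_center (a point): Centre of the handwheel, 100 mm straight above the stand's origin (axes as the stand's). The wheel's axis leans 32 degrees from vertical towards the stand's front: outward axis n = (-sin 32 deg, 0, cos 32 deg) in the stand's frame, so the wheel faces up and to the robot. Steel rim of 60 mm mean radius, 14 mm thick; three spokes; hub at most 9 mm above the wheel's plane. A sloping gearbox lies 20 mm behind the wheel's plane.
- knob_grip (a point): Grip point of the black knob: on the knob's own axis, 60 mm from the wheel's axis and 37 mm out from the wheel's plane along n. The knob is a cylinder 24 mm in diameter, parallel to the wheel's axis, from 11 to 57 mm out from the wheel's plane. It spins freely on its pin, so the gripper may keep one orientation all the way round. Hold it firmly (some 40 N): in a light grip of 15 N it can slide out between the fingers.
- crank_wheel (a joint): Angle of the handwheel (rad). 0: knob at the uphill point of its circle (towards +x and up); it grows as the wheel turns clockwise seen from the front, so at pi/2 the knob is towards the stand's -y side. It counts past a full turn, range -1.2 to 8.8, starts between -0.9 and 0, and stays where it is left. Friction takes about 2 to 3 N at the knob. Each full turn (2 pi) raises the platform by 50 mm.
- platform_top (a point): Centre of the top face of the round white platform, 140 mm in diameter and 10 mm thick, at x 125, y 0 mm in the stand's frame; its height is 200 mm at wheel angle 0. It is geared to the wheel and moves only up and down. Its front edge overhangs the rear of the wheel, so a hand gripping the knob at the uphill point must lean back towards the front, about as the wheel does (20 degrees from vertical is enough).
- marker_tip (a point): Tip of the small red pointer on the red collar of the gauge rod, just beside the platform's +y edge. Its height is the height the platform's top face must reach; it is set differently each time, 254 to 263 mm above the table.
- cupcake: Frosted vanilla cupcake in a yellow pleated cup, 74 mm across and 74 mm high, standing loose on the platform; origin at the centre of its underside, z up.
- squeeze_bottle: Clear squeeze bottle with brown filling and white nozzle, 63 mm across, 191 mm high, loose on the table to the left; origin at the centre of its underside. A bystander.
- foil_liners: Stack of silver foil cupcake liners, 72 mm across, 61 mm high, loose on the table to the left, nearer the robot; origin at the centre of its underside. A bystander.
- dipped_cupcake: Brown dipped cupcake in a pale pleated cup, 75 mm across, 67 mm high, loose on the table to the right; origin at the centre of its underside. A bystander.
There are look-alikes about, which are no part of the job. What is shaped like the cupcake but green or orange is not meant.

How it is judged:
By the outcome, as a careful person would: the job done as asked, in the order asked, and still so for the second after the job is handed in, with the robot touching nothing.
It also fails if it takes over 59 s, if anything falls off the work surface, if the arm or the gripper's body presses on something with over 40 N, if the wrist force passes 120 N, or if a joint passes its speed limit or range.

ROBOT

A 6-joint arm with a two-finger parallel gripper is mounted at the origin on the work surface; the furniture and walls round the work are solid. World frame = base frame: x ahead of the robot, y to its left, z up, the work surface at z = 0. Lengths are in m, angles in degrees, forces in N, time in s.
With the tool pointing down it reaches from about 0.35 to 0.875 m from the base axis. Payload 4.2 kg.
Tool frame: the origin (TCP) lies on the centre line of the jaws, within the pads' length; the fingertips stand 25 mm ahead of it and the grasp point (between the pads) lies 6 mm ahead of it; z points along the fingers, y is the line along which they close (so a half turn about z gives the same grasp; the last joint's range is limited). The gripper opens to 87 mm and grips with 3 to 60 N. Pads are 19 mm wide; open, the fingers measure 117 mm over their backs; the gripper's body (75 mm by 190 mm) begins 51 mm behind the grasp point.
Start: joints at [91.708, 22.042, 0.453, 0, -68.411, -14.817], TCP at [0.142, 0.609, 0.248] pointing down, gripper open.
Joint ranges: [-179.83, 179.83], [-69.29, 118.12], [-61.27, 80.66], [-181.25, 117.63], [-171.15, -9.14], [-177.46, 177.46]. Speed limits (degrees/s): [159.86, 159.86, 180, 180, 180, 180].

INTERFACE

Orientations are given as a 3x3 rotation matrix whose columns are the frame's x, y, z axes.
In Python, from station import r gives the robot as it stands.
- The arm moves only by the tool move_arm, never from a script. Its argument "series" is a list of rows, each an object with "grip": the opening, from 0 (shut) to 1 (fully open); "xyz": the shift along the tool's x, y, z in mm, a list of three; "angular": the turn, a rotation vector about the tool's x, y, z in rad, a list of three. A call has 1 to 10 rows; each row is the pose to reach, as a shift and turn from the pose commanded when the call began, along the tool's axes at that moment; what a row does not reach only later rows make up. A row lasts 1/10 s, in which the tool goes at most 50 mm and 8.59 degrees, less where a joint would pass 70% of its speed; a pose out of reach is approached as far as the arm can. A call with a gripper value outside its range is refused whole. The fingers move at their own pace and stop on an object; the grip force is fixed at half the most. Time passes only in rows, so rows that repeat a pose let the fingers close. It gives the time, the measured TCP pose, the force, the opening and the grip force at its end, in the units of the state.
- r.sense(): the state, without advancing time (a new reading comes with each control period).
- r.capture(name): name is "scene" or "top" or "wrist"; returns a dict with "img" (480x640x3 uint8, red, green, blue), "camera_matrix" (3x3 intrinsics, pixels), "k1" (the pictures are not rectified: a ray, as slopes to the right and down, at radius r is drawn at 1 + k1 r^2 times it, then the intrinsics apply), "rvec" (rotation vector, rad) and "tvec" (3), from world to camera coordinates, as OpenCV has them; the wrist camera has in their place "hand_eye" (4x4, takes a point from camera to tool coordinates, whose origin is the TCP and whose axes are the flange's). Camera axes: x right, y down, z forward; pixel columns grow to the right and rows downward; lengths in m; the calibration is good to about 2 mm. A picture is of the moment at which its call begins: read the wrist's pose just before it. There is no depth.
- r.finish_job(): hands the job in; it is judged then, once.
The state is a dict: "time_s": time; "joints": joint angles; "joint_velocities": joint speeds; "effort": joint torques, N m; "tcp_pos": TCP position; "ee_rot": TCP orientation; "wrist_force": force on the tool from outside, world axes, zero at the start; "moment": the same for the moment, N m; "gripper_width": opening from 0.0 (shut) to 1.0 (fully open); "gripper_force": force on a finger pad.
Only numpy, scipy, OpenCV 4.12 (cv2) and the standard library are available. Lean on these libraries where they do the work, as an engineer would, in place of code of your own. Each camera call takes 0.05 s, during which the arm holds its last target. There are 200 camera calls.

## Working session

There is one attempt and no reset: what is moved stays moved. The work goes in short steps, Python scripts to look and compute and a tool call to move; the robot and the scene stay as the last step left them, time stands still between calls to the robot, and variables do not carry over. Pictures are saved under pics/ and viewed, at most 10 in all, crops included, and the job is handed in when it is done.

Besides the shell and the picture viewer there is one more tool, called as name(argument=value, ...) on one line, values as JSON. move_arm: Moves the arm, as the interface text tells. Its arguments: {"type":"object","properties":{"series":{"type":"array"}},"required":["series"]}

```bash
mkdir -p pics; python3 - <<'E'
from station import r
import cv2,numpy as np
for n in ("scene","top"):
    c=r.capture(n); cv2.imwrite(f"pics/{n}0.png",c["img"][:,:,::-1])
    print(n,c["camera_matrix"],c["k1"],c["rvec"],c["tvec"])
print(r.sense())
E
```

```text
scene [[476.3846417    0.         317.12742865]
 [  0.         476.3846417  235.36005345]
 [  0.           0.           1.        ]] 0.01945963652091653 [ 2.08902963 -0.51131982  0.25154072] [-0.53677791  0.30959969  1.06353284]
top [[503.39525186   0.         327.50419736]
 [  0.         503.39525186 244.59976903]
 [  0.           0.           1.        ]] -0.02164845404627821 [ 2.11282875 -2.13942177  0.14844557] [0.01826771 0.60338015 1.2644333 ]
{'time_s': 0.1, 'joints': array([ 9.17073635e+01,  2.20854282e+01,  3.87966385e-01, -2.36326998e-02,
       -6.84103669e+01, -1.48171979e+01]), 'joint_velocities': array([ 0.03031915, -0.10700436,  0.18277178,  0.11891504, -0.00065646,
       -0.04652279]), 'effort': array([-3.65435262e-04, -3.91693747e+01,  1.87933731e+01,  4.23193261e+00,
        1.34094665e-02, -7.61583078e-05]), 'tcp_pos': array([0.14163238, 0.60824686, 0.24658551]), 'ee_rot': array([[ 9.73902551e-01, -2.26966329e-01, -3.27288907e-04],
       [-2.26966538e-01, -9.73900718e-01, -1.89252730e-03],
       [ 1.10793072e-04,  1.91742079e-03, -9.99998156e-01]]), 'wrist_force': array([ 0.05873552, -0.59272706, -0.17013832]), 'moment': array([-0.0288571 ,  0.00227638,  0.03645958]), 'gripper_force': 0.0, 'gripper_width': 1.0055097496493635}
```

View pics/scene0.png

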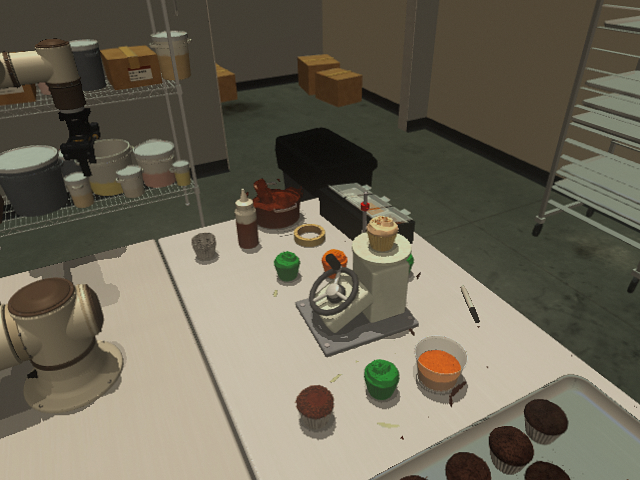

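View pics/top0.png

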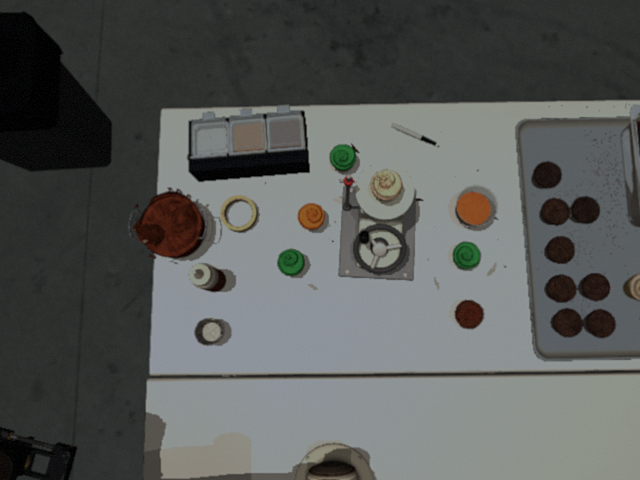

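Scene: wheel about (333,290), knob (333,262), platform (382,245), red marker (365,205). Top: wheel (381,247), knob (363,238), platform (387,195), marker (348,182), base front corners (339,277) and (413,280).

```bash
python3 - <<'E'
import cv2,numpy as np
a=cv2.imread("pics/scene0.png")[190:350,285:425]; b=cv2.imread("pics/top0.png")[165:290,325:425]
a=cv2.resize(a,None,fx=3,fy=3,interpolation=cv2.INTER_CUBIC); b=cv2.resize(b,None,fx=3.8,fy=3.8,interpolation=cv2.INTER_CUBIC)
o=np.zeros((480,800,3),np.uint8); o[:a.shape[0],:420]=a; o[:b.shape[0],420:]=b[:, :380]
o=cv2.convertScaleAbs(o,alpha=1.4,beta=20)
cv2.imwrite("pics/crop1.png",o)
E
```

```text
(no output)
```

View pics/crop1.png

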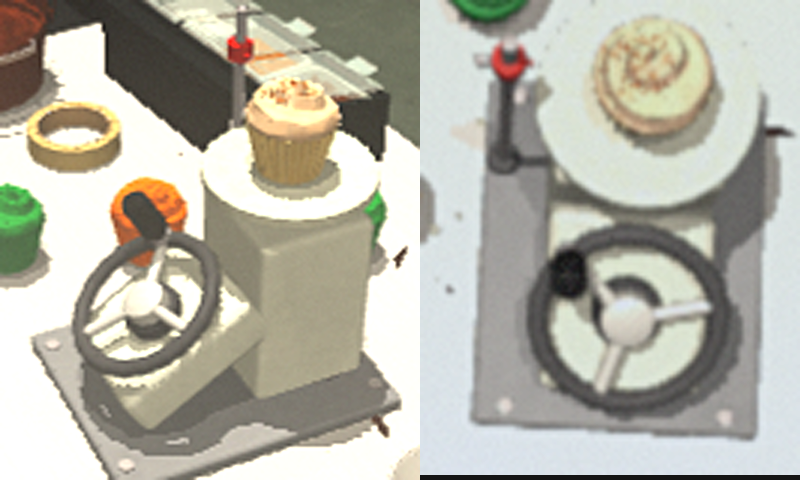

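The crops show the knob (scene (333,262), top (364.5,236.6)), hub, platform rim, rod foot and base corners. I'll triangulate these.

```bash
cat > h.py <<'E'
import cv2,numpy as np
K={"scene":(476.3846417,317.12742865,235.36005345,0.01945963652,[2.08902963,-0.51131982,0.25154072],[-0.53677791,0.30959969,1.06353284]),
"top":(503.39525186,327.50419736,244.59976903,-0.021648454,[2.11282875,-2.13942177,0.14844557],[0.01826771,0.60338015,1.2644333])}
def und(uv,f,cx,cy,k1):
    p=cv2.undistortPoints(np.array([[uv]],float),np.array([[f,0,cx],[0,f,cy],[0,0,1]]),np.array([k1,0,0,0.]))[0,0]
    return np.array([p[0],p[1],1.])
def ray(n,uv):
    f,cx,cy,k1,rv,t=K[n]; R=cv2.Rodrigues(np.array(rv))[0]
    return -R.T@np.array(t), R.T@und(uv,f,cx,cy,k1)
def plane(n,uv,z):
    o,d=ray(n,uv); return o+d*(z-o[2])/d[2]
def tri(rays):
    A=np.zeros((3,3));b=np.zeros(3);P=[]
    for o,d in rays:
        d=d/np.linalg.norm(d);M=np.eye(3)-np.outer(d,d);A+=M;b+=M@o;P.append((o,M))
    x=np.linalg.solve(A,b); return x,[np.linalg.norm(M@(x-o))*1e3 for o,M in P]
def proj(n,p):
    f,cx,cy,k1,rv,t=K[n]
    return cv2.projectPoints(np.array([p],float),np.array(rv),np.array(t),np.array([[f,0,cx],[0,f,cy],[0,0,1]]),np.array([k1,0,0,0.]))[0].ravel()
E
python3 - <<'E'
from h import *
np.set_printoptions(precision=4,suppress=True)
S=lambda x,y:ray("scene",(285+x/3,190+y/3))
T=lambda x,y:ray("top",(325+(x-420)/3.8,165+y/3.8))
for n,s,t in [("knob",(145,215),(570,272)),("hub",(145,300),(628,318)),("plat",(291,175),(651,97)),("collar",(240,50),(510,62)),("FL",(35,342),(475,425)),("rodfoot?",(240,128),(503,160))]:
    print(n,*tri([S(*s),T(*t)]))
P=lambda x,y,z:plane("top",(325+(x-420)/3.8,165+y/3.8),z)
fl,fr=P(475,425,.02),P(752,437,.02);print("FL,FR",fl,fr)
d=fl-fr;print("yaw",np.degrees(np.arctan2(d[1],d[0]))-90,np.linalg.norm(d))
h,p=P(628,318,.108),P(651,97,.2);d=p-h;print("hub,plat",h,p,"yaw2",np.degrees(np.arctan2(d[1],d[0])),np.linalg.norm(d))
E
```

```text
knob [ 0.6064 -0.0812  0.1512] [np.float64(1.3455351141349627), np.float64(1.3455351141348177)]
hub [ 0.5843 -0.1213  0.1012] [np.float64(1.5387778122531646), np.float64(1.5387778122530236)]
plat [ 0.7098 -0.1323  0.1868] [np.float64(1.0628424727140586), np.float64(1.0628424727141867)]
collar [ 0.7144 -0.0435  0.2545] [np.float64(1.5826046929503808), np.float64(1.5826046929501225)]
FL [ 0.5272 -0.0206  0.0038] [np.float64(4.101752303495068), np.float64(4.101752303495011)]
rodfoot? [ 0.6912 -0.048   0.184 ] [np.float64(21.846391676060442), np.float64(21.84639167606045)]
FL,FR [ 0.5217 -0.0193  0.02  ] [ 0.5108 -0.2108  0.02  ]
yaw -3.244271025773216 0.19181350056634905
hub,plat [ 0.5818 -0.1202  0.108 ] [ 0.7052 -0.1305  0.2   ] yaw2 -4.795403898149293 0.1542760696900805
```

```bash
cat >> h.py <<'E'
from scipy.spatial.transform import Rotation as Ro
def frame(yaw):
    Rz=Ro.from_euler('z',yaw,degrees=True).as_matrix(); s,c=np.sin(np.radians(32)),np.cos(np.radians(32))
    return Rz@np.array([[c,0,s],[0,-1,0],[s,0,-c]])   # tool axes: uphill, -y, -n
def rel(R0,p0,R1,p1):
    return np.round(R0.T@(np.array(p1)-p0)*1e3,1), np.round(Ro.from_matrix(R0.T@R1).as_rotvec(),3)
E
python3 - <<'E'
from h import *
from station import r
s=r.sense(); R0=s["ee_rot"];p0=s["tcp_pos"]; R1=frame(-4); g=np.array([.606,-.081,.151])
for p in ([.2,.55,.34],[.35,.35,.36],[.45,.1,.36],g-R1[:,2]*.14): print(p,rel(R0,p0,R1,p))
E
```

```text
[0.2, 0.55, 0.34] (array([ 70.1,  43.7, -93.3]), array([ 0.046,  0.557, -0.154]))
[0.35, 0.35, 0.36] (array([ 261.6,  204.4, -113. ]), array([ 0.046,  0.557, -0.154]))
[0.45, 0.1, 0.36] (array([ 415.7,  425.2, -112.6]), array([ 0.046,  0.557, -0.154]))
[ 0.53199202 -0.07582486  0.26972673] (array([535.4, 577.7, -22. ]), array([ 0.046,  0.557, -0.154]))
```

move_arm(series=[{"grip": 1, "xyz": [30, 20, -60], "angular": [0, 0, 0]}, {"grip": 1, "xyz": [70, 44, -93], "angular": [0, 0, 0]}, {"grip": 1, "xyz": [110, 75, -110], "angular": [0.01, 0.1, -0.03]}, {"grip": 1, "xyz": [150, 105, -113], "angular": [0.02, 0.2, -0.06]}, {"grip": 1, "xyz": [190, 140, -113], "angular": [0.03, 0.3, -0.09]}, {"grip": 1, "xyz": [225, 172, -113], "angular": [0.04, 0.4, -0.12]}, {"grip": 1, "xyz": [262, 204, -113], "angular": [0.046, 0.5, -0.14]}, {"grip": 1, "xyz": [295, 240, -113], "angular": [0.046, 0.557, -0.154]}, {"grip": 1, "xyz": [325, 280, -113], "angular": [0.046, 0.557, -0.154]}, {"grip": 1, "xyz": [355, 320, -113], "angular": [0.046, 0.557, -0.154]}])

```text
time_s: 1.1
tcp_pos: [0.4048, 0.2362, 0.3598]
ee_rot: [[0.846, -0.069, 0.528], [-0.059, -0.998, -0.036], [0.53, -0.001, -0.848]]
wrist_force: [1.1, 0.9, 1.0]
gripper_width: 0.999
gripper_force: 0.0
```

move_arm(series=[{"grip": 1, "xyz": [12, 43, 0], "angular": [0, 0, 0]}, {"grip": 1, "xyz": [25, 86, 20], "angular": [0, 0, 0]}, {"grip": 1, "xyz": [36, 126, 40], "angular": [0, 0, 0]}, {"grip": 1, "xyz": [46, 166, 65], "angular": [0, 0, 0]}, {"grip": 1, "xyz": [55, 205, 90], "angular": [0, 0, 0]}, {"grip": 1, "xyz": [63, 242, 115], "angular": [0, 0, 0]}, {"grip": 1, "xyz": [71, 275, 135], "angular": [0, 0, 0]}, {"grip": 1, "xyz": [78, 303, 154], "angular": [0, 0, 0]}, {"grip": 1, "xyz": [78, 303, 154], "angular": [0, 0, 0]}, {"grip": 1, "xyz": [78, 303, 154], "angular": [0, 0, 0]}])

```text
time_s: 2.1
tcp_pos: [0.5309, -0.0748, 0.27]
ee_rot: [[0.847, -0.072, 0.527], [-0.062, -0.997, -0.037], [0.529, -0.001, -0.849]]
wrist_force: [-0.9, -0.6, 0.4]
gripper_width: 0.996
gripper_force: 0.0
```

```bash
python3 - <<'E'
from station import r
import cv2,numpy as np,pickle
s=r.sense(); print(s["tcp_pos"],s["ee_rot"],s["joints"])
c=r.capture("wrist"); cv2.imwrite("pics/w0.png",c["img"][:,:,::-1]); print(c["camera_matrix"],c["k1"],c["hand_eye"])
pickle.dump((s,c),open("w0.pkl","wb"))
E
```

```text
[ 0.53085916 -0.07477345  0.27003934] [[ 0.84667149 -0.0718673   0.52724044]
 [-0.061687   -0.99741337 -0.03689547]
 [ 0.52852824 -0.00128554 -0.84891475]] [ 12.53879303  -0.86116513 -40.12505306  24.08712238 -21.6360539
  53.14388389]
[[334.1731843    0.         319.45371812]
 [  0.         334.1731843  238.78750467]
 [  0.           0.           1.        ]] 0.00011648077714375242 [[-5.83045694e-04 -9.62194574e-01 -2.72362371e-01  7.34614459e-02]
 [ 9.99999432e-01 -8.03886429e-04  6.99251507e-04 -1.66091827e-03]
 [-8.91764420e-04 -2.72361808e-01  9.62194497e-01 -1.39239873e-01]
 [ 0.00000000e+00  0.00000000e+00  0.00000000e+00  1.00000000e+00]]
```

View pics/w0.png

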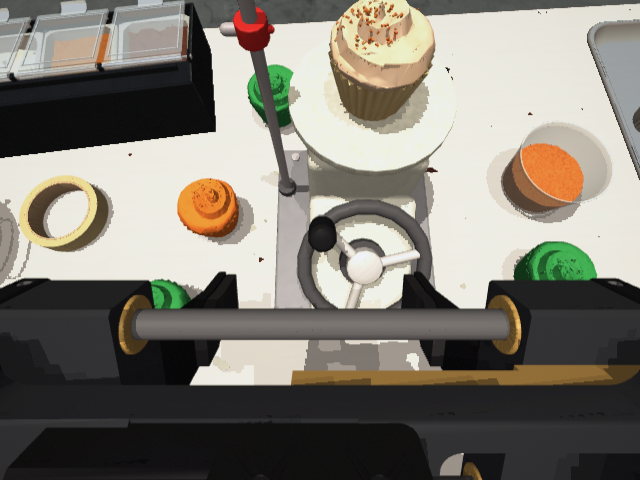

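Wrist view: knob (322,233), hub (365,264), red collar (253,30) with its pointer tip to the right near (272,45), platform edges x 288–456. I'll refine with three views and check the J5 margin with a small fitted arm model.

```bash
cat >> h.py <<'E'
import pickle
def wray(f,uv):
    s,c=pickle.load(open(f,"rb")); M=c["camera_matrix"]; H=c["hand_eye"]
    d=und(uv,M[0,0],M[0,2],M[1,2],c["k1"])
    return s["tcp_pos"]+s["ee_rot"]@H[:3,3], s["ee_rot"]@H[:3,:3]@d
E
cat > arm.py <<'E'
from h import *
from scipy.optimize import least_squares
# params h,L1,L2,a,D,d : lateral offset model
def fk(q,p):
    h,L1,L2,a,D,d=p; q=np.radians(q); e=lambda ax,t:Ro.from_euler(ax,t).as_matrix()
    A=e('z',q[0]); F=A@e('y',q[1]-q[2])       # F x-axis along forearm
    w=A@np.array([L1*np.sin(q[1]),-d,h+L1*np.cos(q[1])])+F@np.array([L2,0,a])
    W=F@e('x',q[3])@e('y',-q[4])               # x axis = tool dir
    T=W@e('x',q[5])
    R=np.c_[T@[0,0,1],-(T@[0,1,0]),T@[1,0,0]]
    return w+D*W[:,0],R
E
python3 - <<'E'
from arm import *
np.set_printoptions(precision=4,suppress=True)
s,c=pickle.load(open("w0.pkl","rb"))
W=lambda *uv:wray("w0.pkl",uv)
S=lambda x,y:ray("scene",(285+x/3,190+y/3))
T=lambda x,y:ray("top",(325+(x-420)/3.8,165+y/3.8))
P={}
for n,a,t,w in [("knob",(145,215),(570,272),(322,234)),("hub",(145,300),(628,318),(365,264)),("collar",(240,50),(510,62),(253,30))]:
    P[n],e=tri([S(*a),T(*t),W(*w)]);print(n,P[n],np.round(e,1)); print("  top/w",tri([T(*t),W(*w)])[0]," s/w",tri([S(*a),W(*w)])[0])
d=P["collar"]-P["hub"];print("yaw",np.degrees(np.arctan2(d[1],d[0])-np.arctan2(87,130)),np.hypot(d[0],d[1]),np.hypot(130,87))
q0=[91.7074,22.0854,.388,-.0236,-68.4104,-14.817];t0=np.array([.14163,.60825,.24659])
D=[(np.array(q0),t0,Ro.from_euler('z',0).as_matrix()),(s["joints"],s["tcp_pos"],s["ee_rot"])]
print(fk(q0,[.3,.4,.4,0,.2,.16])[1]); print(fk(D[1][0],[.3,.4,.4,0,.2,.16])[1])
E
```

```text
knob [ 0.6055 -0.081   0.1508] [2.3 0.4 2. ]
  top/w [ 0.6075 -0.0812  0.1375]  s/w [ 0.6056 -0.0812  0.1509]
hub [ 0.5842 -0.1217  0.1017] [1.4 1.7 0.5]
  top/w [ 0.5791 -0.1185  0.1267]  s/w [ 0.5847 -0.1224  0.102 ]
collar [ 0.7145 -0.0432  0.2545] [1.6 1.6 0.3]
  top/w [ 0.7124 -0.043   0.2566]  s/w [ 0.7165 -0.0427  0.2536]
yaw -2.742701919702761 0.1521771162939948 156.42570121306792
[[-0.2846  0.9587  0.0004]
 [ 0.9587  0.2846 -0.0019]
 [-0.0019 -0.0001 -1.    ]]
[[ 0.4878 -0.7407  0.4619]
 [-0.8729 -0.4147  0.2569]
 [ 0.0013 -0.5285 -0.8489]]
```

```bash
python3 - <<'E'
s=open("arm.py").read()
s=s.replace("e('x',q[3])","e('x',-q[3])").replace("e('x',q[5])","e('x',-q[5])").replace("np.c_[T@[0,0,1],-(T@[0,1,0]),T@[1,0,0]]","np.c_[-T[:,1],-T[:,2],T[:,0]]")
s+='''
s0,_=pickle.load(open("w0.pkl","rb"))
Q=[(np.array([91.7074,22.0854,.388,-.0236,-68.4104,-14.817]),np.array([.14163,.60825,.24659])),(s0["joints"],s0["tcp_pos"])]
fit=least_squares(lambda p:np.r_[np.ravel([fk(q,p)[0]-t for q,t in Q]),1e-3*(np.array(p)-[.3,.4,.4,0,.2,.16])],[.3,.4,.4,0,.2,.16])
def ik(R,t,q):
    f=lambda q:np.r_[(fk(q,fit.x)[0]-t)*5,Ro.from_matrix(R.T@fk(q,fit.x)[1]).as_rotvec()]
    o=least_squares(f,q); return o.x,np.abs(o.fun).max()
'''
open("arm.py","w").write(s)
E
python3 - <<'E'
from arm import *
np.set_printoptions(precision=3,suppress=True)
print(fit.x,[fk(q,fit.x)[0]-t for q,t in Q]); print(fk(s0["joints"],fit.x)[1]-s0["ee_rot"])
C=np.array([.587,-.122,.1])
for tilt in (32,26,22):
  F=frame(-3.5); 
  for yaw in (-3.5,-15):
    Rt=Ro.from_euler('z',yaw,degrees=True).as_matrix()@Ro.from_euler('y',-(tilt-32),degrees=True).as_matrix()@frame(0) if 0 else Ro.from_euler('z',yaw,degrees=True).as_matrix()@np.array([[np.cos(np.radians(tilt)),0,np.sin(np.radians(tilt))],[0,-1,0],[np.sin(np.radians(tilt)),0,-np.cos(np.radians(tilt))]])
    q=s0["joints"]; out=[]
    for th in np.arange(-.8,6.3,.7):
        g=C+F@np.array([.06*np.cos(th),.06*np.sin(th),-.037]); q,e=ik(Rt,g-Rt[:,2]*.006,q); out.append([q[4],q[3],q[1],q[2],e])
    print(tilt,yaw);print(np.array(out).T)
E
```

```text
[-1.521  1.166 -0.171  0.877  0.191  0.16 ] [array([-0., -0.,  0.]), array([ 0., -0., -0.])]
[[-0. -0. -0.]
 [ 0.  0. -0.]
 [ 0.  0.  0.]]
32 -3.5
[[-10.121  -8.893  -7.224  -5.43   -4.109  -4.783  -7.549  -9.899 -10.636
  -10.098  -8.857]
 [ 44.781  32.12   19.343  10.674  18.547  47.097  60.524  60.504  54.602
   44.499  31.803]
 [ -4.871  -3.432  -3.769  -5.697  -8.316 -10.454 -11.068  -9.818  -7.34
   -4.819  -3.418]
 [-56.368 -54.196 -55.028 -58.375 -62.444 -65.365 -65.948 -63.966 -60.204
  -56.287 -54.179]
 [  0.      0.      0.      0.      0.      0.      0.      0.      0.
    0.      0.   ]]
32 -15
[[-16.916 -14.981 -12.532 -10.465 -10.06  -11.961 -15.051 -17.322 -17.842
  -16.879 -14.926]
 [ 56.764  52.356  50.28   52.967  60.366  66.282  67.04   64.828  61.217
   56.649  52.268]
 [ -4.835  -3.464  -3.879  -5.861  -8.488 -10.579 -11.107  -9.779  -7.276
   -4.785  -3.452]
 [-56.338 -54.224 -55.123 -58.506 -62.568 -65.447 -65.973 -63.941 -60.155
  -56.259 -54.209]
 [  0.      0.      0.      0.      0.      0.      0.      0.      0.
    0.      0.   ]]
26 -3.5
[[-14.968 -14
[... 1158 characters left out ...]
.417  -9.018  -7.714  -5.143
   -2.503  -1.034]
 [-52.801 -50.42  -51.345 -55.007 -59.394 -62.511 -63.125 -61.007 -56.966
  -52.713 -50.401]
 [  0.      0.      0.      0.      0.      0.      0.      0.      0.
    0.      0.   ]]
22 -15
[[-21.789 -21.453 -20.015 -18.026 -16.608 -16.678 -18.158 -19.941 -21.217
  -21.793 -21.431]
 [ 26.021  21.994  19.012  18.174  20.609  25.886  30.479  31.665  29.692
   25.921  21.905]
 [ -2.533  -1.07   -1.513  -3.611  -6.35   -8.501  -9.044  -7.689  -5.099
   -2.479  -1.058]
 [-52.779 -50.441 -51.417 -55.105 -59.486 -62.571 -63.143 -60.989 -56.93
  -52.692 -50.424]
 [  0.      0.      0.      0.      0.      0.      0.      0.      0.
    0.      0.   ]]
```

```bash
cat >> h.py <<'E'
def tool(yaw,tilt):
    s,c=np.sin(np.radians(tilt)),np.cos(np.radians(tilt))
    return Ro.from_euler('z',yaw,degrees=True).as_matrix()@np.array([[c,0,s],[0,-1,0],[s,0,-c]])
E
sed -i 's/^fit=.*/pr=np.array([.4,.4,.4,0,.2,.16]);w=np.array([1,1,1,30,.3,.3])*5e-3\nfit=least_squares(lambda p:np.r_[np.ravel([fk(q,p)[0]-t for q,t in Q]),w*(p-pr)],pr)/' arm.py
python3 - <<'E'
from arm import *
np.set_printoptions(precision=3,suppress=True)
print(fit.x,[fk(q,fit.x)[0]-t for q,t in Q])
C=np.array([.587,-.122,.1]);F=frame(-3.5)
for tilt,yaw in ((30,-15),(26,-3.5),(26,-15),(22,-3.5),(22,-12)):
    Rt=tool(yaw,tilt); q=s0["joints"]; out=[]
    for th in np.arange(-.8,6.3,.7):
        g=C+F@np.array([.06*np.cos(th),.06*np.sin(th),-.037]); q,e=ik(Rt,g-Rt[:,2]*.006,q); out.append([q[4],q[3]])
    print(tilt,yaw,e);print(np.array(out).T)
Rt=tool(-12,24);g=np.array([.6055,-.08,.153]);
print(rel(s0["ee_rot"],s0["tcp_pos"],Rt,g-Rt[:,2]*.1))
E
```

```text
[0.134 0.683 0.362 0.033 0.41  0.143] [array([-0.017,  0.   ,  0.006]), array([ 0.001, -0.017, -0.006])]
30 -15 5.162818894621779e-08
[[-16.911 -15.238 -11.98   -8.845 -10.642 -15.615 -18.182 -17.95  -17.444
  -16.889 -15.177]
 [ 65.601  56.821  58.394  81.72  118.618 128.562 119.979 101.564  81.099
   65.3    56.714]]
26 -3.5 9.39565247826124e-08
[[ -13.063  -14.364  -12.831   -8.474   -2.392    3.648    6.565    7.537
    10.079   13.122   14.363]
 [  27.477   14.845    6.155   -0.245    4.36   -39.797  -56.342  -94.3
  -131.561 -152.902 -165.398]]
26 -15 1.3510613461331644e-09
[[-18.931 -18.796 -16.112 -11.538  -8.183  -9.961 -12.786 -14.835 -17.182
  -18.955 -18.762]
 [ 42.601  34.45   31.762  38.734  68.546  98.222  95.131  75.764  56.01
   42.344  34.317]]
22 -3.5 1.1839153477022357e-08
[[-19.463 -21.364 -20.121 -15.938 -10.118  -5.569  -6.18  -10.182 -15.292
  -19.541 -21.372]
 [ 14.562   8.073   3.192  -0.105   0.825  19.408  44.321  36.002  23.397
   14.381   7.939]]
22 -12 1.3116624453246573e-09
[[-21.964 -23.075 -21.157 -16.62  -11.228  -8.575 -10.319 -14.095 -18.557
  -22.023 -23.065]
 [ 24.368  18.318  14.889  15.13   24.071  47.499  57.312  46.206  33.317
   24.19   18.205]]
(array([15.7, -5.7, 40.1]), array([-0.066, -0.138,  0.121]))
```

```bash
cat >> h.py <<'E'
def grasp(yaw,tilt,syaw=-3.5):
    z=tool(yaw,tilt)[:,2]; n=-frame(syaw)[:,2]; y=np.cross(n,z); y/=np.linalg.norm(y)
    if y@frame(syaw)[:,1]<0: y=-y
    return np.c_[np.cross(y,z),y,z]
E
python3 - <<'E'
from arm import *
for yw,tl in ((-14,21),(-25,21),(-14,24)):
    Rt=grasp(yw,tl);g=np.array([.6055,-.08,.153]);
    print(yw,tl,Rt.round(3).tolist(),rel(s0["ee_rot"],s0["tcp_pos"],Rt,g-Rt[:,2]*.106))
E
```

```text
-14 21 [[0.914, 0.21, 0.348], [0.254, -0.963, -0.087], [0.317, 0.168, -0.934]] (array([22.2, -6.6, 35.1]), array([-0.03 , -0.204, -0.331]))
-25 21 [[0.86, 0.394, 0.325], [0.458, -0.876, -0.151], [0.225, 0.279, -0.934]] (array([ 23.8, -13.7,  36.2]), array([-0.067, -0.242, -0.562]))
-14 24 [[0.857, 0.331, 0.395], [0.398, -0.912, -0.098], [0.327, 0.241, -0.914]] (array([16.8, -7.5, 34.3]), array([-0.035, -0.158, -0.482]))
```

move_arm(series=[{"grip": 1, "xyz": [5, -2, 8], "angular": [-0.008, -0.05, -0.08]}, {"grip": 1, "xyz": [11, -3.5, 17], "angular": [-0.015, -0.1, -0.165]}, {"grip": 1, "xyz": [17, -5, 26], "angular": [-0.022, -0.15, -0.25]}, {"grip": 1, "xyz": [22, -7, 35], "angular": [-0.03, -0.204, -0.331]}, {"grip": 1, "xyz": [22, -7, 35], "angular": [-0.03, -0.204, -0.331]}, {"grip": 1, "xyz": [22, -7, 35], "angular": [-0.03, -0.204, -0.331]}])

```text
time_s: 2.75
tcp_pos: [0.5683, -0.0685, 0.2528]
ee_rot: [[0.913, 0.212, 0.35], [0.256, -0.963, -0.085], [0.319, 0.167, -0.933]]
wrist_force: [-0.6, 0.1, 1.0]
gripper_width: 1.002
gripper_force: 0.0
```

```bash
python3 - <<'E'
from station import r
import cv2,numpy as np,pickle
s=r.sense(); c=r.capture("wrist"); cv2.imwrite("pics/w1.png",c["img"][:,:,::-1]); pickle.dump((s,c),open("w1.pkl","wb"))
print(s["tcp_pos"],s["joints"])
m=(c["img"].max(2)<45).astype(np.uint8); m[300:]=0
n,l,st,ce=cv2.connectedComponentsWithStats(m)
for i in range(1,n):
    if st[i,4]>150: print(st[i],ce[i])
E
sed -i 's/^pr=/s1,_=pickle.load(open("w1.pkl","rb"));Q.append((s1["joints"],s1["tcp_pos"]))\npr=/; s/\*5e-3$/*3e-4/' arm.py
cat > scan.py <<'E'
from arm import *
np.set_printoptions(precision=3,suppress=True)
print(fit.x,np.round([fk(q,fit.x)[0]-t for q,t in Q],4))
C=np.array([.587,-.122,.1]);F=frame(-3.5)
for yaw,tilt in ((-14,21),(-14,18),(-20,21),(-25,24)):
    Rt=grasp(yaw,tilt); q=s1["joints"]; out=[]
    for th in np.arange(-.8,7.2,.7):
        g=C+F@np.array([.06*np.cos(th),.06*np.sin(th),-.037]); q,e=ik(Rt,g-Rt[:,2]*.006,q); out.append([q[4],q[3],q[5]])
    print(tilt,yaw,e);print(np.array(out).T)
E
python3 scan.py
```

```text
[ 0.56827269 -0.06851612  0.25281375] [ 13.58892601   7.63810419 -27.14989238  15.73953164 -37.33802427
  79.37954447]
[   4    0  234   54 6375] [155.69631373  17.48062745]
[ 309  224   32   50 1239] [324.75383374 248.10169492]
[400 271  47  29 806] [418.37468983 288.20843672]
[193 272  45  28 784] [220.21556122 288.37755102]
[   0  279  153   21 2755] [ 75.51215971 289.86170599]
[ 487  279  153   21 2761] [563.72256429 289.88808403]
[-0.432  0.84   0.18   0.319  0.326  0.149] [[-0.011 -0.003  0.004]
 [-0.006 -0.011 -0.006]
 [ 0.01   0.     0.003]]
21 -14 7.864900397613894e-10
[[-22.014 -22.734 -20.925 -17.213 -13.572 -12.241 -13.746 -16.595 -19.632
  -22.057 -22.721 -20.852]
 [ 24.373  19.273  16.412  16.723  22.391  33.071  39.348  37.163  30.835
   24.229  19.176  16.376]
 [ 71.026  80.433  87.179  89.005  82.535  67.747  55.956  54.739  61.443
   71.268  80.634  87.292]]
18 -14 3.1445998582846357e-10
[[-25.264 -26.466 -24.869 -21.097 -17.134 -15.147 -16.02  -18.808 -22.291
  -25.321 -26.462 -24.797]
 [ 17.638  13.846  11.562  11.374  14.613  21.552  26.947  26.454  22.272
   17.532  13.772  11.53 ]
 [ 72.765  80.751  86.865  89.189  85.22   74.338  63.604  60.72   65.159
   72.964  80.927  86.974]]
21 -20 3.459008079964576e-10
[[-24.136 -24.568 -22.526 -18.776 -15.419 -14.547 -16.275 -19.102 -21.99
  -24.172 -24.548 -22.449]
 [ 28.421  24.016  22.115  23.76   30.373  39.55   43.383  40.38   34.319
   28.291  23.938  22.107]
 [ 74.041  82.819  88.559  88.901  81.284  67.845  58.499  58.247  64.873
   74.27   83.001  88.641]]
24 -25 8.197512113561345e-11
[[-24.359 -23.998 -21.551 -18.003 -15.567 -15.891 -18.219 -20.878 -23.085
  -24.373 -23.963 -21.472]
 [ 39.491  35.293  34.519  38.64   47.977  56.437  57.262  52.417  45.642
   39.36   35.229  34.554]
 [ 76.97   85.717  90.33   88.03   77.392  64.332  57.833  59.576  67.247
   77.207  85.887  90.367]]
```

View pics/w1.png

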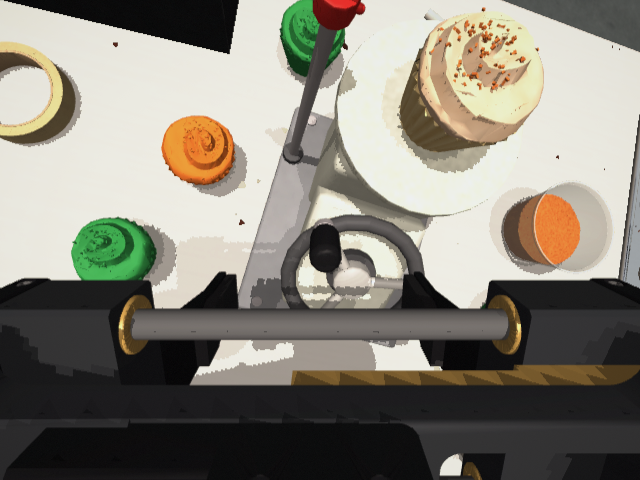

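Wrist view 2: knob blob centred (325,248), nicely between the fingers; platform edge bottom at (445,215). Updating the knob position and approaching.

```bash
python3 - <<'E'
from arm import *
np.set_printoptions(precision=4,suppress=True)
k=tri([ray("scene",(333.3,261.7)),ray("top",(364.5,236.6)),wray("w0.pkl",(322,234)),wray("w1.pkl",(324.8,248.1))]); print(k)
h=tri([ray("scene",(333.3,290)),ray("top",(379.7,248.7)),wray("w0.pkl",(365,264)),wray("w1.pkl",(352,276))]);print("hub",h)
c=tri([ray("scene",(365,206.7)),wray("w0.pkl",(253,30)),wray("w1.pkl",(337,10))]);print("collar",c)
f=[plane("top",(346.8,207.1),.02)]+[(lambda o,d:o+d*(.02-o[2])/d[2])(*wray(*a)) for a in(("w0.pkl",(287,187)),("w1.pkl",(292,155)))];print("foot",f)
for g in (k[0],[.6055,-.08,.153]): print(s1["ee_rot"].T@(np.array(g)-s1["tcp_pos"])*1e3)
E
```

```text
(array([ 0.6047, -0.0811,  0.1512]), [np.float64(2.8478166956232434), np.float64(0.47037393608917616), np.float64(1.419734172328245), np.float64(1.724117759800574)])
hub (array([ 0.5849, -0.1213,  0.1007]), [np.float64(1.0575332610443056), np.float64(2.078135122088576), np.float64(1.1797896934356487), np.float64(1.6124181188931352)])
collar (array([ 0.714 , -0.0438,  0.2538]), [np.float64(2.0913637803044756), np.float64(1.315695221119096), np.float64(3.035343405840963)])
foot [array([ 0.7102, -0.0418,  0.02  ]), array([ 0.7115, -0.043 ,  0.02  ]), array([ 0.7095, -0.0426,  0.02  ])]
[ -2.3532   2.8986 108.5675]
[ -0.7753   2.2909 107.12  ]
```

move_arm(series=[{"grip": 1, "xyz": [0, 1, 30], "angular": [0, 0, 0]}, {"grip": 1, "xyz": [-1, 2, 60], "angular": [0, 0, 0]}, {"grip": 1, "xyz": [-1, 3, 85], "angular": [0, 0, 0]}, {"grip": 1, "xyz": [-1, 3, 100], "angular": [0, 0, 0]}, {"grip": 1, "xyz": [-1, 3, 100], "angular": [0, 0, 0]}, {"grip": 0.5, "xyz": [-1, 3, 100], "angular": [0, 0, 0]}, {"grip": 0.4, "xyz": [-1, 3, 100], "angular": [0, 0, 0]}])

```text
time_s: 3.5
tcp_pos: [0.6034, -0.081, 0.1613]
ee_rot: [[0.912, 0.211, 0.352], [0.256, -0.963, -0.085], [0.321, 0.168, -0.932]]
wrist_force: [0.6, -0.5, 1.0]
gripper_width: 0.891
gripper_force: 0.0
```

```bash
python3 - <<'E'
from station import r
import cv2,pickle
s=r.sense(); c=r.capture("wrist"); cv2.imwrite("pics/w2.png",c["img"][:,:,::-1]); pickle.dump((s,c),open("w2.pkl","wb"))
print(s["tcp_pos"],s["joints"],s["wrist_force"],s["gripper_width"])
E
sed -i 's/^pr=/s2,_=pickle.load(open("w2.pkl","rb"));Q.append((s2["joints"],s2["tcp_pos"]))\npr=/' arm.py; python3 scan.py | head -20
```

```text
[ 0.60344652 -0.08104751  0.16126891] [ 10.50918573  16.7379096  -32.054995    21.99904722 -23.23133265
  74.57277253] [ 0.62387262 -0.49600735  1.04493676] 0.891113520323485
[0.187 0.656 0.381 0.01  0.405 0.138] [[-0.022 -0.001  0.011]
 [-0.003 -0.011 -0.005]
 [ 0.    -0.004 -0.003]
 [ 0.004 -0.007 -0.004]]
21 -14 1.2350505340652518e-09
[[-24.    -25.181 -23.314 -18.834 -13.442 -10.402 -11.74  -15.702 -20.44
  -24.061 -25.173 -23.233]
 [ 22.505  17.366  14.448  14.687  21.739  39.195  48.169  40.241  29.942
   22.354  17.269  14.41 ]
 [ 72.91   82.597  89.588  91.597  83.675  61.741  46.764  51.158  62.065
   73.164  82.803  89.708]]
18 -14 3.6618319487757844e-10
[[-28.12  -29.69  -28.098 -23.77  -18.308 -14.539 -14.967 -18.955 -24.114
  -28.192 -29.69  -28.022]
 [ 15.876  12.262   9.988   9.644  13.019  21.869  28.778  26.308  20.65
   15.774  12.191   9.953]
 [ 74.801  82.779  89.028  91.607  87.478  74.437  61.836  60.812  66.866
   75.001  82.956  89.143]]
21 -20 6.584989498126248e-10
[[-26.287 -27.104 -24.942 -20.393 -15.38  -13.057 -14.664 -18.559 -23.058
```

View pics/w2.png

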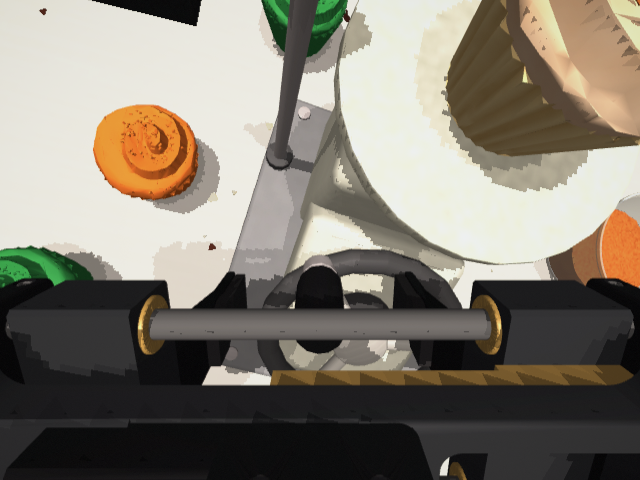

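move_arm(series=[{"grip": 0, "xyz": [0, 0, 0], "angular": [0, 0, 0]}, {"grip": 0, "xyz": [0, 0, 0], "angular": [0, 0, 0]}, {"grip": 0, "xyz": [0, 0, 0], "angular": [0, 0, 0]}, {"grip": 0, "xyz": [0, 0, 0], "angular": [0, 0, 0]}, {"grip": 0, "xyz": [0, 0, 0], "angular": [0, 0, 0]}, {"grip": 0, "xyz": [0, 0, 0], "angular": [0, 0, 0]}, {"grip": 0, "xyz": [0, 0, 0], "angular": [0, 0, 0]}, {"grip": 0, "xyz": [0, 0, 0], "angular": [0, 0, 0]}, {"grip": 0, "xyz": [0, 0, 0], "angular": [0, 0, 0]}, {"grip": 0, "xyz": [0, 0, 0], "angular": [0, 0, 0]}])

```text
time_s: 4.55
tcp_pos: [0.6032, -0.0814, 0.1595]
ee_rot: [[0.913, 0.211, 0.349], [0.256, -0.963, -0.086], [0.318, 0.167, -0.933]]
wrist_force: [0.8, -0.3, -0.1]
gripper_width: 0.264
gripper_force: 30.0
```

```bash
cat > plan.py <<'E'
# usage: plan.py th0 th1 n [dx dy dz mm world correction]
from h import *
import sys
th0,th1,n=float(sys.argv[1]),float(sys.argv[2]),int(sys.argv[3])
corr=np.array([float(v) for v in sys.argv[4:7]] or [0,0,0])/1e3
C=np.array([.587,-.122,.1]);F=frame(-3.5);R0=grasp(-14,21)
beta=lambda t:-.15*np.interp(t,[.6,2.2,4.0,5.4],[0,1,1,0])
def pose(t):
    R=R0@Ro.from_rotvec([0,beta(t),0]).as_matrix()
    return R,C+F@np.array([.06*np.cos(t),.06*np.sin(t),-.037])-R[:,2]*.006
Ra,pa=pose(th0)
print("model tcp",pa.round(4),pose(th1)[1].round(4))
for i in range(1,n+1):
    R,p=pose(th0+(th1-th0)*i/n); x,w=rel(Ra,pa,R,p+corr*i/n); print(x.tolist(),w.tolist())
E
python3 plan.py -.8 .1 9
```

```text
model tcp [ 0.6034 -0.0795  0.1591] [ 0.6155 -0.1294  0.1686]
[2.4, 5.5, -0.5] [0.0, 0.0, 0.0]
[4.3, 11.1, -0.9] [0.0, 0.0, 0.0]
[5.7, 17.0, -1.2] [0.0, 0.0, 0.0]
[6.4, 22.9, -1.4] [0.0, 0.0, 0.0]
[6.6, 28.9, -1.4] [0.0, 0.0, 0.0]
[6.2, 34.9, -1.3] [0.0, 0.0, 0.0]
[5.1, 40.8, -1.1] [0.0, 0.0, 0.0]
[3.6, 46.6, -0.8] [0.0, 0.0, 0.0]
[1.4, 52.2, -0.3] [0.0, 0.0, 0.0]
```

move_arm(series=[{"grip": 0, "xyz": [2.4, 5.5, -0.5], "angular": [0, 0, 0]}, {"grip": 0, "xyz": [4.3, 11.1, -0.9], "angular": [0, 0, 0]}, {"grip": 0, "xyz": [5.6, 17, -1.2], "angular": [0, 0, 0]}, {"grip": 0, "xyz": [6.3, 22.9, -1.4], "angular": [0, 0, 0]}, {"grip": 0, "xyz": [6.4, 28.9, -1.4], "angular": [0, 0, 0]}])

```text
time_s: 5.05
tcp_pos: [0.6141, -0.1081, 0.1673]
ee_rot: [[0.914, 0.211, 0.347], [0.255, -0.963, -0.086], [0.316, 0.167, -0.934]]
wrist_force: [-4.3, 2.0, 0.1]
gripper_width: 0.265
gripper_force: 30.0
```

```bash
python3 plan.py -.3 .6 9; python3 -c "
from station import r;s=r.sense();print(s['joints'],s['wrist_force'],s['moment'])"
```

```text
model tcp [ 0.6149 -0.1056  0.1674] [ 0.6052 -0.1567  0.1632]
[-0.4, 6.0, 0.1] [0.0, 0.0, 0.0]
[-1.4, 11.9, 0.3] [0.0, 0.0, 0.0]
[-3.0, 17.7, 0.6] [0.0, 0.0, 0.0]
[-5.1, 23.3, 1.1] [0.0, 0.0, 0.0]
[-7.8, 28.6, 1.6] [0.0, 0.0, 0.0]
[-11.0, 33.6, 2.3] [0.0, 0.0, 0.0]
[-14.6, 38.3, 3.1] [0.0, 0.0, 0.0]
[-18.7, 42.6, 4.0] [0.0, 0.0, 0.0]
[-23.2, 46.5, 4.9] [0.0, 0.0, 0.0]
[  7.6884984   17.69291606 -28.12241562  17.70889821 -25.65029749
  81.51051585] [-4.28303286  1.96324811  0.1343326 ] [0.88290499 1.84823674 0.14652286]
```

move_arm(series=[{"grip": 0, "xyz": [-0.5, 6.0, 0.1], "angular": [0, 0, 0]}, {"grip": 0, "xyz": [-1.7, 11.9, 0.3], "angular": [0, 0, 0]}, {"grip": 0, "xyz": [-3.4, 17.7, 0.6], "angular": [0, 0, 0]}, {"grip": 0, "xyz": [-5.7, 23.2, 1.1], "angular": [0, 0, 0]}, {"grip": 0, "xyz": [-8.5, 28.5, 1.7], "angular": [0, 0, 0]}, {"grip": 0, "xyz": [-11.8, 33.4, 2.4], "angular": [0, 0, 0]}, {"grip": 0, "xyz": [-15.5, 38, 3.2], "angular": [0, 0, 0]}, {"grip": 0, "xyz": [-19.6, 42.2, 4.1], "angular": [0, 0, 0]}, {"grip": 0, "xyz": [-24.2, 46, 5], "angular": [0, 0, 0]}])

```text
time_s: 5.95
tcp_pos: [0.603, -0.1584, 0.1625]
ee_rot: [[0.914, 0.211, 0.347], [0.255, -0.963, -0.085], [0.316, 0.166, -0.934]]
wrist_force: [-5.4, 7.0, 0.5]
gripper_width: 0.26
gripper_force: 30.0
```

```bash
python3 plan.py .63 1.6 10; python3 -c "
from station import r;s=r.sense();print(s['joints'],s['wrist_force'],s['moment'])"
```

```text
model tcp [ 0.6042 -0.1581  0.1627] [ 0.5607 -0.1799  0.1362]
[-4.7, 3.1, 1.0] [-0.0, -0.009, 0.0]
[-9.7, 5.8, 2.1] [-0.0, -0.018, 0.0]
[-15.0, 7.9, 3.2] [-0.0, -0.027, -0.0]
[-20.4, 9.5, 4.4] [-0.0, -0.036, -0.0]
[-25.9, 10.6, 5.6] [0.0, -0.045, -0.0]
[-31.5, 11.1, 6.8] [-0.0, -0.055, 0.0]
[-37.2, 11.0, 8.0] [-0.0, -0.064, 0.0]
[-42.8, 10.4, 9.3] [-0.0, -0.073, 0.0]
[-48.3, 9.2, 10.5] [-0.0, -0.082, 0.0]
[-53.7, 7.5, 11.6] [-0.0, -0.091, 0.0]
[  2.39462322  18.04869009 -27.01135692  13.45040001 -25.37155381
  90.39028172] [-5.44373734  7.01898114  0.50382302] [2.15777403 2.04493596 0.5994643 ]
```

move_arm(series=[{"grip": 0, "xyz": [-4.7, 2.6, 1.0], "angular": [0, -0.009, 0]}, {"grip": 0, "xyz": [-9.7, 5.0, 2.1], "angular": [0, -0.018, 0]}, {"grip": 0, "xyz": [-15, 6.9, 3.2], "angular": [0, -0.027, 0]}, {"grip": 0, "xyz": [-20.4, 8.4, 4.4], "angular": [0, -0.036, 0]}, {"grip": 0, "xyz": [-25.9, 9.3, 5.6], "angular": [0, -0.045, 0]}, {"grip": 0, "xyz": [-31.5, 9.7, 6.8], "angular": [0, -0.055, 0]}, {"grip": 0, "xyz": [-37.2, 9.6, 8.0], "angular": [0, -0.064, 0]}, {"grip": 0, "xyz": [-42.8, 8.9, 9.3], "angular": [0, -0.073, 0]}, {"grip": 0, "xyz": [-48.3, 7.7, 10.5], "angular": [0, -0.082, 0]}, {"grip": 0, "xyz": [-53.7, 6, 11.6], "angular": [0, -0.091, 0]}])

```text
time_s: 6.95
tcp_pos: [0.5606, -0.1801, 0.1367]
ee_rot: [[0.941, 0.21, 0.265], [0.246, -0.963, -0.11], [0.232, 0.169, -0.958]]
wrist_force: [0.9, -3.7, 1.9]
gripper_width: 0.267
gripper_force: 30.0
```

```bash
python3 plan.py 1.6 2.6 10; python3 -c "
from station import r;s=r.sense();print(s['joints'],s['wrist_force'],s['moment'])"
```

```text
model tcp [ 0.5607 -0.1799  0.1362] [ 0.5208 -0.1483  0.11  ]
[-5.2, -2.3, 1.6] [0.0, -0.009, -0.0]
[-10.2, -5.2, 3.2] [0.0, -0.019, 0.0]
[-14.8, -8.6, 4.7] [0.0, -0.028, -0.0]
[-19.2, -12.5, 6.0] [0.0, -0.038, -0.0]
[-23.1, -16.8, 7.3] [0.0, -0.047, -0.0]
[-26.6, -21.5, 8.4] [0.0, -0.056, -0.0]
[-29.7, -26.5, 9.4] [0.0, -0.056, -0.0]
[-32.3, -31.9, 10.2] [0.0, -0.056, -0.0]
[-34.3, -37.5, 10.8] [0.0, -0.056, -0.0]
[-35.9, -43.3, 11.3] [0.0, -0.056, -0.0]
[  0.64436081  18.17533693 -30.66421312  14.64154695 -26.49800637
  90.56264413] [ 0.90127018 -3.68731912  1.8891929 ] [-0.92192951 -0.4063978  -0.20099259]
```

Tracking matches the model to under 1 mm. Continue.

move_arm(series=[{"grip": 0, "xyz": [-5.2, -2.1, 1.6], "angular": [0, -0.009, 0]}, {"grip": 0, "xyz": [-10.2, -4.9, 3.2], "angular": [0, -0.019, 0]}, {"grip": 0, "xyz": [-14.8, -8.2, 4.7], "angular": [0, -0.028, 0]}, {"grip": 0, "xyz": [-19.2, -12.1, 6.0], "angular": [0, -0.038, 0]}, {"grip": 0, "xyz": [-23.1, -16.4, 7.3], "angular": [0, -0.047, 0]}, {"grip": 0, "xyz": [-26.6, -21.1, 8.4], "angular": [0, -0.056, 0]}, {"grip": 0, "xyz": [-29.7, -26.1, 9.4], "angular": [0, -0.056, 0]}, {"grip": 0, "xyz": [-32.3, -31.5, 10.2], "angular": [0, -0.056, 0]}, {"grip": 0, "xyz": [-34.3, -37.1, 10.8], "angular": [0, -0.056, 0]}, {"grip": 0, "xyz": [-35.9, -42.9, 11.3], "angular": [0, -0.056, 0]}])

```text
time_s: 7.95
tcp_pos: [0.5197, -0.1472, 0.1095]
ee_rot: [[0.954, 0.211, 0.21], [0.24, -0.963, -0.122], [0.177, 0.167, -0.97]]
wrist_force: [-2.7, -3.0, 4.5]
gripper_width: 0.267
gripper_force: 30.0
```

```bash
python3 plan.py 2.6 3.6 10; python3 -c "
from station import r;s=r.sense();print(s['joints'],s['wrist_force'],s['moment'])"
```

```text
model tcp [ 0.5208 -0.1483  0.11  ] [ 0.5223 -0.0908  0.1087]
[-0.9, -5.9, 0.4] [0.0, 0.0, 0.0]
[-1.3, -11.9, 0.5] [0.0, 0.0, 0.0]
[-1.2, -17.9, 0.4] [0.0, 0.0, 0.0]
[-0.4, -23.8, 0.2] [0.0, 0.0, 0.0]
[0.8, -29.7, -0.3] [0.0, 0.0, 0.0]
[2.7, -35.3, -1.0] [0.0, 0.0, 0.0]
[5.0, -40.8, -1.9] [0.0, 0.0, 0.0]
[7.8, -46.0, -2.9] [0.0, 0.0, 0.0]
[11.2, -50.8, -4.2] [0.0, 0.0, 0.0]
[14.9, -55.3, -5.6] [0.0, 0.0, 0.0]
[  4.70115152  17.19273294 -38.55287886  20.05545734 -23.92660885
  80.91557669] [-2.71758518 -3.00804511  4.50516727] [-0.82722916  0.67546845 -0.30820049]
```

move_arm(series=[{"grip": 0, "xyz": [-0.6, -5.9, 0.2], "angular": [0, 0, 0]}, {"grip": 0, "xyz": [-0.9, -11.9, 0.2], "angular": [0, 0, 0]}, {"grip": 0, "xyz": [-0.6, -17.9, 0.1], "angular": [0, 0, 0]}, {"grip": 0, "xyz": [0.3, -23.8, -0.2], "angular": [0, 0, 0]}, {"grip": 0, "xyz": [1.6, -29.7, -0.7], "angular": [0, 0, 0]}, {"grip": 0, "xyz": [3.5, -35.3, -1.4], "angular": [0, 0, 0]}, {"grip": 0, "xyz": [5.8, -40.8, -2.3], "angular": [0, 0, 0]}, {"grip": 0, "xyz": [8.6, -46, -3.3], "angular": [0, 0, 0]}, {"grip": 0, "xyz": [12, -50.8, -4.5], "angular": [0, 0, 0]}, {"grip": 0, "xyz": [15.7, -55.3, -5.9], "angular": [0, 0, 0]}])

```text
time_s: 8.95
tcp_pos: [0.5226, -0.0893, 0.1089]
ee_rot: [[0.954, 0.212, 0.211], [0.241, -0.963, -0.122], [0.177, 0.167, -0.97]]
wrist_force: [-3.3, -2.9, -0.1]
gripper_width: 0.268
gripper_force: 30.0
```

```bash
python3 plan.py 3.6 4.6 10; python3 -c "
from station import r;s=r.sense();print(s['joints'],s['wrist_force'],s['moment'])"
```

```text
model tcp [ 0.5223 -0.0908  0.1087] [ 0.5638 -0.0603  0.1336]
[4.1, -4.0, -1.6] [0.0, 0.0, 0.0]
[8.6, -7.6, -3.2] [0.0, 0.0, 0.0]
[13.5, -10.7, -5.0] [0.0, 0.0, 0.0]
[18.5, -13.3, -6.9] [0.0, 0.0, 0.0]
[23.8, -15.3, -8.9] [-0.0, 0.011, 0.0]
[29.2, -16.7, -11.0] [-0.0, 0.021, 0.0]
[34.7, -17.5, -13.0] [-0.0, 0.032, 0.0]
[40.2, -17.8, -15.1] [-0.0, 0.043, 0.0]
[45.8, -17.4, -17.2] [-0.0, 0.054, 0.0]
[51.2, -16.5, -19.3] [-0.0, 0.064, 0.0]
[ 11.54292317  16.5497533  -40.69719154  23.54396358 -23.89413016
  70.87452211] [-3.30101196 -2.92086277 -0.11015759] [-0.30606063  1.09715306 -0.2104214 ]
```

move_arm(series=[{"grip": 0, "xyz": [4.1, -4.0, -1.6], "angular": [0, 0, 0]}, {"grip": 0, "xyz": [8.6, -7.6, -3.2], "angular": [0, 0, 0]}, {"grip": 0, "xyz": [13.5, -10.6, -5.0], "angular": [0, 0, 0]}, {"grip": 0, "xyz": [18.5, -13.1, -6.9], "angular": [0, 0, 0]}, {"grip": 0, "xyz": [23.8, -15.0, -8.9], "angular": [0, 0.011, 0]}, {"grip": 0, "xyz": [29.2, -16.3, -11], "angular": [0, 0.021, 0]}, {"grip": 0, "xyz": [34.7, -17, -13], "angular": [0, 0.032, 0]}, {"grip": 0, "xyz": [40.2, -17.2, -15.1], "angular": [0, 0.043, 0]}, {"grip": 0, "xyz": [45.8, -16.7, -17.2], "angular": [0, 0.054, 0]}, {"grip": 0, "xyz": [51.2, -15.7, -19.3], "angular": [0, 0.064, 0]}])

```text
time_s: 9.95
tcp_pos: [0.5636, -0.0604, 0.1337]
ee_rot: [[0.939, 0.211, 0.271], [0.247, -0.963, -0.107], [0.238, 0.167, -0.957]]
wrist_force: [2.3, -3.9, -9.2]
gripper_width: 0.267
gripper_force: 30.0
```

```bash
python3 plan.py 4.6 5.5 9; python3 -c "
from station import r;s=r.sense();print(s['joints'],s['wrist_force'],s['moment'])"
```

```text
model tcp [ 0.5638 -0.0603  0.1336] [ 0.6039 -0.0802  0.1595]
[5.5, 1.5, -1.7] [0.0, 0.011, 0.0]
[10.8, 3.6, -3.3] [0.0, 0.021, 0.0]
[15.9, 6.3, -4.9] [0.0, 0.032, -0.0]
[20.7, 9.5, -6.3] [0.0, 0.043, 0.0]
[25.1, 13.2, -7.7] [0.0, 0.054, 0.0]
[29.2, 17.3, -9.0] [0.0, 0.064, 0.0]
[32.9, 21.8, -10.1] [0.0, 0.075, 0.0]
[36.2, 26.7, -11.1] [0.0, 0.086, 0.0]
[39.0, 32.0, -11.9] [0.0, 0.086, 0.0]
[ 13.8762158   16.60809452 -36.53327536  23.72212071 -24.81422862
  69.11523608] [ 2.26453703 -3.93719856 -9.20705309] [-1.03317297  0.97574186 -0.3913807 ]
```

move_arm(series=[{"grip": 0, "xyz": [5.5, 1.5, -1.5], "angular": [0, 0.011, 0]}, {"grip": 0, "xyz": [10.8, 3.6, -2.8], "angular": [0, 0.021, 0]}, {"grip": 0, "xyz": [15.9, 6.3, -4.2], "angular": [0, 0.032, 0]}, {"grip": 0, "xyz": [20.7, 9.5, -5.5], "angular": [0, 0.043, 0]}, {"grip": 0, "xyz": [25.1, 13.2, -6.9], "angular": [0, 0.054, 0]}, {"grip": 0, "xyz": [29.2, 17.3, -8.1], "angular": [0, 0.064, 0]}, {"grip": 0, "xyz": [32.9, 21.8, -9.2], "angular": [0, 0.075, 0]}, {"grip": 0, "xyz": [36.2, 26.7, -10.2], "angular": [0, 0.086, 0]}, {"grip": 0, "xyz": [39, 32, -11], "angular": [0, 0.086, 0]}])

```text
time_s: 10.85
tcp_pos: [0.6031, -0.0806, 0.1593]
ee_rot: [[0.913, 0.211, 0.35], [0.256, -0.963, -0.086], [0.319, 0.167, -0.933]]
wrist_force: [-5.3, -1.8, -3.0]
gripper_width: 0.263
gripper_force: 30.0
```

```bash
python3 plan.py 5.5 6.4 9; python3 - <<'E'
from station import r
import cv2,pickle,numpy as np
s=r.sense();print(s['joints'],s['wrist_force'],s['moment'])
a=r.capture("scene")["img"]; c=r.capture("wrist"); pickle.dump((s,c),open("w3.pkl","wb"))
cv2.imwrite("pics/s3full.png",a[:,:,::-1])
a=cv2.resize(a[190:340,300:430],None,fx=4,fy=4,interpolation=cv2.INTER_CUBIC)
cv2.imwrite("pics/s3.png",cv2.convertScaleAbs(a[:,:,::-1],alpha=1.3,beta=15))
E
```

```text
model tcp [ 0.6039 -0.0802  0.1595] [ 0.6154 -0.1303  0.1686]
[2.3, 5.5, -0.5] [0.0, 0.0, 0.0]
[4.1, 11.2, -0.9] [0.0, 0.0, 0.0]
[5.4, 17.1, -1.1] [0.0, 0.0, 0.0]
[6.0, 23.0, -1.3] [0.0, 0.0, 0.0]
[6.1, 29.0, -1.3] [0.0, 0.0, 0.0]
[5.6, 35.0, -1.2] [0.0, 0.0, 0.0]
[4.5, 40.9, -0.9] [0.0, 0.0, 0.0]
[2.8, 46.6, -0.6] [0.0, 0.0, 0.0]
[0.6, 52.2, -0.1] [0.0, 0.0, 0.0]
[ 10.54574006  16.8744523  -32.23206477  22.21029173 -23.06495164
  74.29475675] [-5.31480226 -1.82535317 -3.00270077] [-0.26773832  2.87024217 -0.40696837]
```

View pics/s3.png

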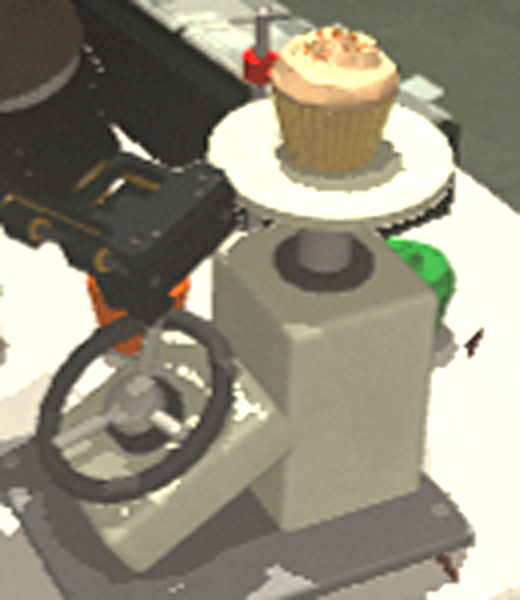

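The wheel has made a full turn and the knob is back at its starting place. Platform well up, gripper clear of it. Now the marker tip's height.

```bash
python3 - <<'E'
import cv2,numpy as np
R=lambda f,x,y,w,h,k:cv2.convertScaleAbs(cv2.resize(cv2.imread(f)[y:y+h,x:x+w],None,fx=k,fy=k,interpolation=cv2.INTER_CUBIC),alpha=1.2,beta=10)
a=R("pics/w0.png",215,0,80,60,5); b=R("pics/scene0.png",350,190,40,30,10); c=R("pics/top0.png",330,168,40,30,10); d=R("pics/s3full.png",350,190,40,30,10)
cv2.imwrite("pics/tip.png",np.vstack([np.hstack([a,b]),np.hstack([c,d])]))
E
```

```text
(no output)
```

View pics/tip.png

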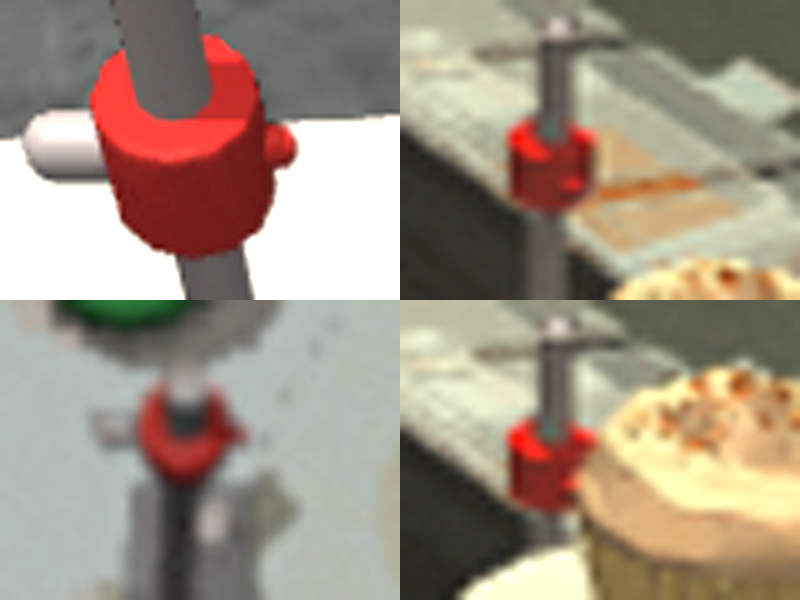

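```bash
python3 - <<'E'
from h import *
np.set_printoptions(precision=4,suppress=True)
S=ray("scene",(367.2,207.9));T=ray("top",(353.9,180.9));W=wray("w0.pkl",(273.9,29.1))
print("tip STW",tri([S,T,W])); print("ST",tri([S,T])[0],"SW",tri([S,W])[0])
print("rodtop ST",tri([ray("scene",(365.2,192.3)),ray("top",(348.2,175))]))
# rod's vertical plane known: local (125,87) ; tip local approx (125,72)
F=Ro.from_euler('z',-3.5,degrees=True).as_matrix();O=np.array([.587,-.122,0])
rod=O+F@[.125,.087,0];tip=O+F@[.125,.073,0];print("rod",rod,"tip",tip)
for n,uv,q in(("scene rod top",(365.2,192.3),rod),("scene tip",(367.2,207.9),tip)):
    o,d=ray("scene",uv);h=d[:2];t=((q-o)[:2]@h)/(h@h);print(n,o+d*t)
o,d=W;h=d[:2];t=((tip-o)[:2]@h)/(h@h);print("w0 tip",o+d*t)
E
```

```text
tip STW (array([ 0.7137, -0.0556,  0.2566]), [np.float64(1.4593671794150138), np.float64(1.288461761028414), np.float64(1.4515050456670702)])
ST [ 0.714  -0.0549  0.2569] SW [ 0.7134 -0.0567  0.2572]
rodtop ST (array([ 0.7162, -0.0413,  0.2926]), [np.float64(0.3633725302952436), np.float64(0.3633725302952487)])
rod [ 0.7171 -0.0428  0.    ] tip [ 0.7162 -0.0568  0.    ]
scene rod top [ 0.7161 -0.0422  0.2932]
scene tip [ 0.7147 -0.0558  0.2576]
w0 tip [ 0.7162 -0.0565  0.253 ]
```

move_arm(series=[{"grip": 0, "xyz": [2.3, 5.5, -0.5], "angular": [0, 0, 0]}, {"grip": 0, "xyz": [4, 11.2, -0.9], "angular": [0, 0, 0]}, {"grip": 0, "xyz": [5.2, 17.1, -1.1], "angular": [0, 0, 0]}, {"grip": 0, "xyz": [5.7, 23, -1.2], "angular": [0, 0, 0]}, {"grip": 0, "xyz": [5.7, 29, -1.2], "angular": [0, 0, 0]}, {"grip": 0, "xyz": [5.1, 35, -1.1], "angular": [0, 0, 0]}, {"grip": 0, "xyz": [4, 40.9, -0.8], "angular": [0, 0, 0]}, {"grip": 0, "xyz": [2.3, 46.6, -0.5], "angular": [0, 0, 0]}, {"grip": 0, "xyz": [0, 52.2, 0], "angular": [0, 0, 0]}])

```text
time_s: 11.85
tcp_pos: [0.6145, -0.1298, 0.1684]
ee_rot: [[0.912, 0.212, 0.351], [0.256, -0.963, -0.084], [0.32, 0.167, -0.933]]
wrist_force: [-7.8, 4.2, 0.5]
gripper_width: 0.266
gripper_force: 30.0
```

```bash
sed -i 's/^beta=.*/beta=lambda t:-.15*np.interp(t,[.6,2.2,4.0,5.4],[0,1,1,0])/' plan.py; python3 plan.py 6.4 7.1 7; python3 -c "
from station import r;s=r.sense();print(s['joints'],s['wrist_force'],s['moment'])"
```

```text
model tcp [ 0.6154 -0.1303  0.1686] [ 0.5974 -0.1661  0.1587]
[-2.8, 5.3, 0.6] [0.0, 0.0, 0.0]
[-6.0, 10.3, 1.3] [0.0, 0.0, 0.0]
[-9.7, 14.9, 2.1] [0.0, 0.0, 0.0]
[-13.9, 19.1, 2.9] [0.0, 0.0, 0.0]
[-18.5, 22.9, 3.9] [0.0, 0.0, 0.0]
[-23.4, 26.2, 4.9] [0.0, 0.0, 0.0]
[-28.6, 29.0, 6.0] [0.0, 0.0, 0.0]
[  5.38302482  17.96415894 -26.85463764  15.50411055 -25.9113822
  85.81905114] [-7.84059979  4.19183569  0.48858212] [1.28768953 3.1694226  0.22725091]
```

move_arm(series=[{"grip": 0, "xyz": [-3, 5.2, 0.6], "angular": [0, 0, 0]}, {"grip": 0, "xyz": [-6.4, 10.1, 1.4], "angular": [0, 0, 0]}, {"grip": 0, "xyz": [-10.3, 14.6, 2.2], "angular": [0, 0, 0]}, {"grip": 0, "xyz": [-14.6, 18.7, 3], "angular": [0, 0, 0]}, {"grip": 0, "xyz": [-19.3, 22.4, 4], "angular": [0, 0, 0]}, {"grip": 0, "xyz": [-24.3, 25.6, 5], "angular": [0, 0, 0]}, {"grip": 0, "xyz": [-29.5, 28.3, 6.1], "angular": [0, 0, 0]}, {"grip": 0, "xyz": [-29.5, 28.3, 6.1], "angular": [0, 0, 0]}])

```text
time_s: 12.65
tcp_pos: [0.5979, -0.1647, 0.1596]
ee_rot: [[0.91, 0.212, 0.356], [0.258, -0.963, -0.084], [0.325, 0.168, -0.931]]
wrist_force: [-3.7, 4.1, -1.4]
gripper_width: 0.264
gripper_force: 30.0
```

```bash
python3 - <<'E'
from h import *
from station import r
s=r.sense(); c=r.capture("wrist"); pickle.dump((s,c),open("w4.pkl","wb")); a=r.capture("scene")["img"]; t=r.capture("top")["img"]
p=frame(-3.5).T@(s["tcp_pos"]+s["ee_rot"][:,2]*.006-[.587,-.122,.1])*1e3; th=np.arctan2(p[1],p[0])+2*np.pi
print(p,th,"platform",200+50*th/2/np.pi,s["wrist_force"])
for n,i in(("s4",a),("t4",t),("w4",c["img"])): cv2.imwrite(f"pics/{n}.png",i[:,:,::-1])
R=lambda i,x,y,w,h,k:cv2.convertScaleAbs(cv2.resize(i[y:y+h,x:x+w,::-1],None,fx=k,fy=k,interpolation=cv2.INTER_CUBIC),alpha=1.2,beta=10)
w=cv2.resize(c["img"][:,:,::-1],(400,300))
cv2.imwrite("pics/lev.png",np.vstack([np.hstack([R(a,345,190,80,60,5),w]),np.hstack([R(t,335,160,100,75,4),R(a,345,190,80,60,5)])]))
E
```

```text
[ 41.87082753  42.29350678 -37.49915018] 7.073605499215498 platform 256.28996403410804 [-3.71344386  4.09928749 -1.38476097]
```

View pics/lev.png

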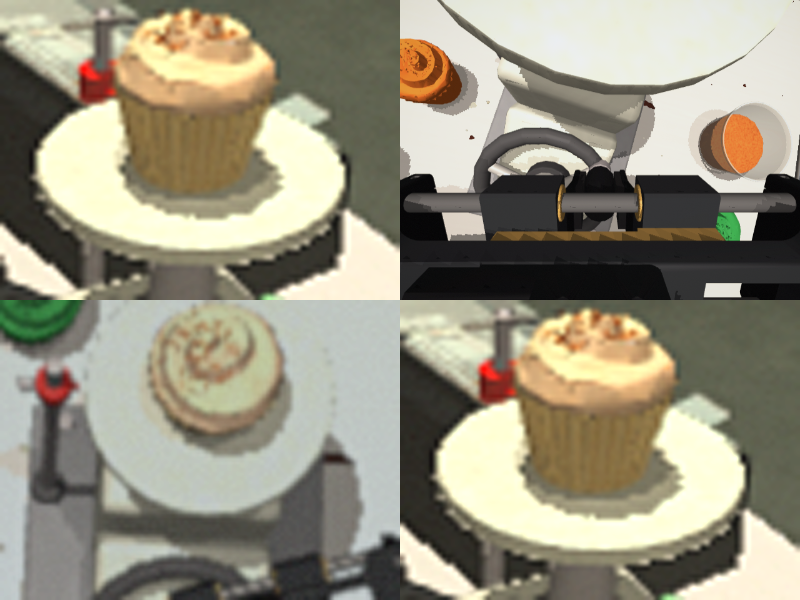

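Platform ≈256.3 mm by wheel angle, marker ≈257; a small extra turn, then release, back off and check the level close by.

move_arm(series=[{"grip": 0, "xyz": [-2.6, 1.2, 0.5], "angular": [0, 0, 0]}, {"grip": 0, "xyz": [-5.3, 2.2, 1.1], "angular": [0, 0, 0]}, {"grip": 0, "xyz": [-5.3, 2.2, 1.1], "angular": [0, 0, 0]}, {"grip": 0, "xyz": [-5.3, 2.2, 1.1], "angular": [0, 0, 0]}])

```text
time_s: 13.2
tcp_pos: [0.5948, -0.1678, 0.1578]
ee_rot: [[0.909, 0.213, 0.358], [0.258, -0.962, -0.083], [0.327, 0.168, -0.93]]
wrist_force: [-2.8, 5.3, 0.3]
gripper_width: 0.265
gripper_force: 30.0
```

move_arm(series=[{"grip": 1, "xyz": [0, 0, 0], "angular": [0, 0, 0]}, {"grip": 1, "xyz": [0, 0, 0], "angular": [0, 0, 0]}, {"grip": 1, "xyz": [0, 0, 0], "angular": [0, 0, 0]}, {"grip": 1, "xyz": [0, 0, 0], "angular": [0, 0, 0]}, {"grip": 1, "xyz": [0, 0, 0], "angular": [0, 0, 0]}, {"grip": 1, "xyz": [0, 0, 0], "angular": [0, 0, 0]}, {"grip": 1, "xyz": [0, 0, -20], "angular": [0, 0, 0]}, {"grip": 1, "xyz": [-3, 0, -50], "angular": [0, 0, 0]}, {"grip": 1, "xyz": [-10, 0, -85], "angular": [0, 0, 0]}, {"grip": 1, "xyz": [-30, 0, -120], "angular": [0, 0, 0]}])

```text
time_s: 14.2
tcp_pos: [0.5238, -0.1665, 0.2592]
ee_rot: [[0.911, 0.212, 0.353], [0.257, -0.963, -0.085], [0.322, 0.168, -0.932]]
wrist_force: [-0.4, 1.4, 0.9]
gripper_width: 0.984
gripper_force: 0.0
```

```bash
python3 - <<'E'
from h import *
from station import r
s=r.sense(); print(s["tcp_pos"],s["joints"])
C=np.array([.464,.05,.33]); 
R=tool(-20,32)@np.diag([-1,-1,1.]); H=pickle.load(open("w0.pkl","rb"))[1]["hand_eye"]
p=C-R@H[:3,3]; print(p, rel(s["ee_rot"],s["tcp_pos"],R,p))
o=R@H[:3,:3]; d=o.T@(np.array([.714,-.056,.257])-C); print("pixel",319+334*d[0]/d[2],239+334*d[1]/d[2],d[2])
E
```

```text
[ 0.52384397 -0.16653391  0.25922214] [  2.0559139    4.86115979 -27.15400846   9.17013831 -37.75066566
  95.74291044]
[0.59244588 0.00501703 0.25084653] (array([ 103.9, -152. ,   17.5]), array([-0.225, -0.125, -2.549]))
pixel 300.0576620341331 410.14779682461307 0.24992600311675242
```

```bash
python3 - <<'E'
from h import *
from station import r
s=r.sense(); H=pickle.load(open("w0.pkl","rb"))[1]["hand_eye"]; tip=np.array([.714,-.056,.257])
for yaw in (-5,10,20):
  for C in ([.48,-.06,.36],[.49,-.03,.36],[.5,0,.365]):
    R=tool(yaw,32)@Ro.from_euler('z',90,degrees=True).as_matrix(); C=np.array(C)
    p=C-R@H[:3,3]; d=(R@H[:3,:3]).T@(tip-C); x=rel(s["ee_rot"],s["tcp_pos"],R,p)
    print(yaw,C,p.round(3),(319+334*d[0]/d[2]).round(),(239+334*d[1]/d[2]).round(),d[2].round(2),x)
E
```

```text
-5 [ 0.48 -0.06  0.36] [0.559 0.007 0.241] 91.0 185.0 0.21 (array([  70.3, -162.6,   14.5]), array([0.18 , 0.146, 1.911]))
-5 [ 0.49 -0.03  0.36] [0.569 0.037 0.241] 87.0 133.0 0.2 (array([  87.1, -189.4,   15.4]), array([0.18 , 0.146, 1.911]))
-5 [0.5   0.    0.365] [0.579 0.067 0.246] 93.0 76.0 0.19 (array([ 105.5, -215.3,   11.8]), array([0.18 , 0.146, 1.911]))
10 [ 0.48 -0.06  0.36] [0.539 0.025 0.241] 72.0 78.0 0.19 (array([  56.7, -184.2,    5.9]), array([0.284, 0.069, 1.672]))
10 [ 0.49 -0.03  0.36] [0.549 0.055 0.241] 75.0 18.0 0.18 (array([  73.5, -211. ,    6.8]), array([0.284, 0.069, 1.672]))
10 [0.5   0.    0.365] [0.559 0.085 0.246] 90.0 -49.0 0.17 (array([  92. , -236.9,    3.2]), array([0.284, 0.069, 1.672]))
20 [ 0.48 -0.06  0.36] [0.523 0.034 0.241] 66.0 -6.0 0.18 (array([  44.8, -196.1,   -0.4]), array([0.347, 0.021, 1.51 ]))
20 [ 0.49 -0.03  0.36] [0.533 0.064 0.241] 74.0 -76.0 0.16 (array([  61.6, -222.9,    0.6]), array([0.347, 0.021, 1.51 ]))
20 [0.5   0.    0.365] [0.543 0.094 0.246] 97.0 -153.0 0.15 (array([  80. , -248.8,   -3.1]), array([0.347, 0.021, 1.51 ]))
```

move_arm(series=[{"grip": 1, "xyz": [0, -25, -20], "angular": [0.013, 0.01, 0.14]}, {"grip": 1, "xyz": [0, -50, -20], "angular": [0.026, 0.02, 0.28]}, {"grip": 1, "xyz": [0, -80, -20], "angular": [0.04, 0.032, 0.42]}, {"grip": 1, "xyz": [5, -110, -20], "angular": [0.053, 0.043, 0.56]}, {"grip": 1, "xyz": [15, -140, -15], "angular": [0.066, 0.053, 0.7]}, {"grip": 1, "xyz": [25, -163, -10], "angular": [0.079, 0.064, 0.84]}, {"grip": 1, "xyz": [40, -163, 0], "angular": [0.092, 0.075, 0.98]}, {"grip": 1, "xyz": [55, -163, 8], "angular": [0.105, 0.086, 1.12]}, {"grip": 1, "xyz": [65, -163, 12], "angular": [0.119, 0.096, 1.26]}, {"grip": 1, "xyz": [70, -163, 15], "angular": [0.132, 0.107, 1.4]}])

```text
time_s: 15.2
tcp_pos: [0.5589, 0.0076, 0.239]
ee_rot: [[0.385, -0.789, 0.479], [-0.895, -0.446, -0.015], [0.225, -0.422, -0.878]]
wrist_force: [0.5, -0.7, -0.1]
gripper_width: 0.998
gripper_force: 0.0
```

```bash
python3 - <<'E'
from h import *
from station import r
s=r.sense(); R=tool(-5,32)@Ro.from_euler('z',90,degrees=True).as_matrix()
print(s["joints"],rel(s["ee_rot"],s["tcp_pos"],R,[.559,.007,.241]))
E
```

```text
[ 20.66748936   4.4351161  -39.84878343  29.78871759 -21.61059989
 -19.92300566] (array([ 1. , -0.7, -1.7]), array([0.051, 0.042, 0.538]))
```

move_arm(series=[{"grip": 1, "xyz": [0, 0, -1], "angular": [0.013, 0.01, 0.13]}, {"grip": 1, "xyz": [1, 0, -1], "angular": [0.026, 0.02, 0.27]}, {"grip": 1, "xyz": [1, -1, -2], "angular": [0.04, 0.03, 0.4]}, {"grip": 1, "xyz": [1, -1, -2], "angular": [0.05, 0.04, 0.54]}, {"grip": 1, "xyz": [1, -1, -2], "angular": [0.05, 0.04, 0.54]}, {"grip": 1, "xyz": [1, -1, -2], "angular": [0.05, 0.04, 0.54]}, {"grip": 1, "xyz": [1, -1, -2], "angular": [0.05, 0.04, 0.54]}])

```text
time_s: 15.9
tcp_pos: [0.5583, 0.0066, 0.2417]
ee_rot: [[-0.082, -0.847, 0.526], [-0.997, 0.069, -0.044], [0.001, -0.528, -0.849]]
wrist_force: [1.0, 0.1, -0.3]
gripper_width: 0.997
gripper_force: 0.0
```

```bash
python3 - <<'E'
from h import *
from station import r
s=r.sense(); c=r.capture("wrist"); pickle.dump((s,c),open("w5.pkl","wb"))
i=cv2.rotate(c["img"][:,:,::-1],cv2.ROTATE_90_CLOCKWISE)  # left of image is up -> now up; 640 high x 480 wide
a=cv2.convertScaleAbs(i[0:240],alpha=1.2,beta=10)  # 480x240
red=cv2.inRange(cv2.cvtColor(i,cv2.COLOR_BGR2HSV),(0,170,90),(6,255,255))|cv2.inRange(cv2.cvtColor(i,cv2.COLOR_BGR2HSV),(174,170,90),(180,255,255)); red[250:]=0
ys,xs=np.where(red>0);print(xs.min(),xs.max(),ys.min(),ys.max(),len(xs))
cx,cy=int(np.median(xs)),int(np.median(ys));x0,y0=max(cx-60,0),max(cy-45,0);print("crop",x0,y0)
k=cv2.resize(i[y0:y0+90,x0:x0+120],None,fx=4.5,fy=4.5,interpolation=cv2.INTER_CUBIC)[:405]
o=np.zeros((600,800,3),np.uint8); o[:400,:540]=k[:400]; o[400:600,:400]=cv2.resize(a,(400,200)); cv2.imwrite("pics/w5.png",o)
E
```

```text
257 297 72 113 1102
crop 216 49
```

View pics/w5.png

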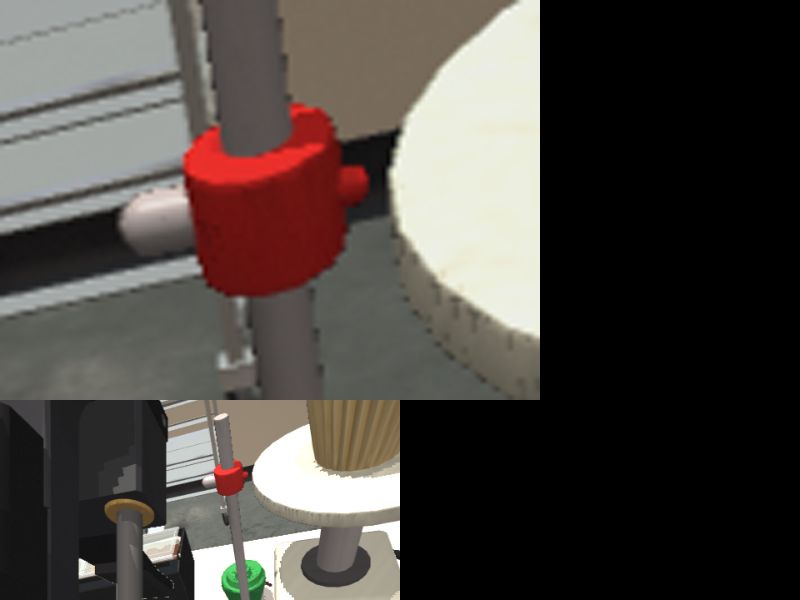

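View: tip at crop (366,184), platform's left rim extremity at crop (392,172); they look nearly level. Compute it.

```bash
python3 - <<'E'
from h import *
np.set_printoptions(precision=4,suppress=True)
def R5(x,y): # crop px -> ray
    X,Y=216+(x+.5)/4.5-.5,49+(y+.5)/4.5-.5; return wray("w5.pkl",(Y,479-X))
t=R5(360,184) # tip axis, near end
print("tip tri w5+scene+top",tri([t,ray("scene",(367.2,207.9)),ray("top",(353.9,180.9))]),"w5+top",tri([t,ray("top",(353.9,180.9))])[0],"w5+w0",tri([t,wray("w0.pkl",(273.9,29.1))])[0])
F=Ro.from_euler('z',-3.5,degrees=True).as_matrix()
for O in ([.587,-.122,0],[.584,-.122,0],[.587,-.119,0]):
    O=np.array(O); c=(O+F@[.125,0,0])[:2]; tp=O+F@[.125,.073,0]
    o,d=t; h=d[:2]; k=((tp-o)[:2]@h)/(h@h); ht=(o+d*k)[2]*1e3
    hs=[]
    for e in ((398,235),(412,268),(430,290),(460,313),(500,328)):
        o,d=R5(*e)
        zs=np.linspace(.235,.275,4001); P=o+np.outer((zs-o[2])/d[2],d); rr=np.hypot(*(P[:,:2]-c).T); i=np.argmin(abs(rr-.07)); hs.append(round(zs[i]*1e3,1))
    print(O,"tip h",ht,"edge h",hs)
# leftmost extremity of circle for hp
w,cc=pickle.load(open("w5.pkl","rb"));H=cc["hand_eye"];M=cc["camera_matrix"]
O=np.array([.587,-.122,0])
for hp in (.255,.257,.259):
    a=np.radians(np.arange(0,360,.5)); P=np.c_[.125+.07*np.cos(a),.07*np.sin(a),np.full_like(a,hp)]@F.T+O
    q=(P-w["tcp_pos"]-w["ee_rot"]@H[:3,3])@w["ee_rot"]@H[:3,:3]; u=M[0,0]*q[:,0]/q[:,2]+M[0,2]; v=M[0,0]*q[:,1]/q[:,2]+M[1,2]
    X,Y=(479-v-216+.5)*4.5,(u-49+.5)*4.5; 
    i=X.argmin(); print(hp,"leftmost",X[i],Y[i],"at a",np.degrees(a[i]),"a=90:",X[180],Y[180])
E
```

```text
tip tri w5+scene+top (array([ 0.714 , -0.0552,  0.2565]), [np.float64(0.7921648819104986), np.float64(1.2958870664506628), np.float64(1.095806076431277)]) w5+top [ 0.7132 -0.0551  0.2561] w5+w0 [ 0.7124 -0.0563  0.2564]
[ 0.587 -0.122  0.   ] tip h 254.87025046224636 edge h [np.float64(244.2), np.float64(235.0), np.float64(253.1), np.float64(253.5), np.float64(254.7)]
[ 0.584 -0.122  0.   ] tip h 256.19156686489896 edge h [np.float64(245.7), np.float64(254.5), np.float64(254.6), np.float64(255.0), np.float64(256.2)]
[ 0.587 -0.119  0.   ] tip h 254.84858208475092 edge h [np.float64(259.8), np.float64(257.4), np.float64(256.5), np.float64(256.2), np.float64(256.7)]
0.255 leftmost 389.5192963925818 184.03502625306186 at a 91.5 a=90: 389.70166559220036 177.58156786248082
0.257 leftmost 388.4022291916689 168.29716204796307 at a 91.5 a=90: 388.5910727633638 161.86435749426164
0.259 leftmost 387.26747213263127 152.31007327988033 at a 91.5 a=90: 387.46297271066055 145.8993833071799
```

```bash
python3 - <<'E'
from h import *
from scipy.optimize import least_squares
s,c=pickle.load(open("w5.pkl","rb")); i=cv2.rotate(c["img"],cv2.ROTATE_90_CLOCKWISE).astype(float); g=i[:,:,2]
def sub(p,k,th): # subpixel crossing between k,k+1
    return k+(th-p[k])/(p[k+1]-p[k])
rear=[];front=[]
for y in range(52,86):       # rear/left arc: background -> white along the row
    p=g[y]; th=150
    for x in range(299,350):
        if p[x]<th<=p[x+1]: rear.append((sub(p,x,th),y)); break
for x in range(312,400,2):   # front: bright top face -> darker side, down the column
    p=cv2.GaussianBlur(g,(1,3),0)[:,x]; y0=95
    d=np.diff(p[y0:150]); k=np.argmin(d); 
    for y in range(y0,150):
        if p[y]>=185>p[y+1]: front.append((x,y+(p[y]-185)/(p[y]-p[y+1]))); break
print(np.round(rear[::6],1).tolist());print(np.round(front[::5],1).tolist())
print("col340",g[100:140:2,340].astype(int))
red=(i[:,:,0]>90)&(i[:,:,1]<60); ys,xs=np.where(red[70:110,292:300]);print("pointer rows",[(x+292,(ys[xs==x]+70).min(),(ys[xs==x]+70).max()) for x in np.unique(xs)])
np.save("arc.npy",np.array([(x,y,0) for x,y in rear]+[(x,y,1) for x,y in front]))
E
```

```text
[[325.9, 52.0], [319.4, 58.0], [313.0, 64.0], [309.2, 70.0], [305.4, 76.0], [303.6, 82.0]]
[[312.0, 108.8], [322.0, 116.6], [332.0, 122.2], [342.0, 125.6], [352.0, 128.9], [362.0, 130.5], [372.0, 132.7], [382.0, 133.9], [392.0, 134.3]]
col340 [218 225 224 224 223 219 223 222 219 221 224 221 217 126 101  98  95  92
  87  82]
pointer rows [(np.int64(292), np.int64(86), np.int64(92)), (np.int64(293), np.int64(86), np.int64(92)), (np.int64(294), np.int64(86), np.int64(92)), (np.int64(295), np.int64(86), np.int64(92)), (np.int64(296), np.int64(86), np.int64(91)), (np.int64(297), np.int64(88), np.int64(90))]
```

Clean edges. Fit the circle (radius 70 mm) on candidate heights and compare with the pointer.

```bash
python3 - <<'E'
from h import *
from scipy.optimize import least_squares
A=np.load("arc.npy"); r5=[wray("w5.pkl",(y,479-x)) for x,y,_ in A]; rt=wray("w5.pkl",(89.2,479-296.5))
o=r5[0][0];D=np.array([d for _,d in r5])
def pts(h): return o+D*((h-o[2])/D[:,2])[:,None]
f=lambda p:(np.hypot(*(pts(p[2])[:,:2]-p[:2]).T)-.07)*1e3
s=least_squares(f,[.711,-.13,.257],x_scale=[.01,.01,.01],loss="soft_l1"); cov=np.linalg.inv(s.jac.T@s.jac)*np.mean(s.fun**2)
print("platform c,h",s.x.round(4),"rms",np.sqrt(np.mean(f(s.x)**2)),"sd mm",np.sqrt(np.diag(cov))*1e3)
F=Ro.from_euler('z',-3.5,degrees=True).as_matrix()
for x in (-.002,0,.002):
    tp=np.r_[s.x[:2],0]+F@[x,.0735,0]; h=rt[1][:2];k=((tp-rt[0])[:2]@h)/(h@h);P=rt[0]+rt[1]*k
    print("tip",P.round(4),"local y",(F.T@(P-np.r_[s.x[:2],0]))[1])
E
```

```text
platform c,h [ 0.7111 -0.1302  0.2557] rms 0.18050412359946455 sd mm [0.43266234 0.03760107 0.21187031]
tip [ 0.7136 -0.0563  0.2561] local y 0.07391770500324028
tip [ 0.7156 -0.0563  0.2552] local y 0.0740673662634513
tip [ 0.7176 -0.0562  0.2543] local y 0.07421702752366229
```

Platform 255.7 mm against tip 255.2 mm (sd about 0.5): level. The gripper is already clear, so I'll hand in.

```bash
python3 -c "
from station import r
print(r.finish_job())"
```

```text
the job is handed in; nothing more can be done
None
```

I wound the handwheel clockwise about 1¼ turns, let go and backed clear. A close wrist view put the platform's top at 255.7 mm and the marker tip at 255.2 mm, good to about 0.5 mm. I handed the job in at about 16 s; no verdict came back, and I took no last picture of the bystanders.

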